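# Start the staining bath for the drained slide carriers

### The arm

A 7-joint arm with a two-finger parallel gripper is mounted at the origin on a cart in front of the work surface, level with it; the furniture and walls round the work are solid. World frame = base frame: x ahead of the robot, y to its left, z up, the work surface at z = 0. Lengths are in mm, angles in rad, forces in N, time in s.
With the tool pointing down it reaches from about 400 to 875 mm from the base axis. Payload 6.5 kg.
Tool frame: the origin (TCP) lies midway between the tips of the shut fingers; the grasp point (between the pads) lies 19 mm behind it (pinch_z is the distance from the TCP to the grasp point, in mm); z points along the fingers, y is the line along which they close (so a half turn about z gives the same grasp; the last joint's range is limited). The gripper opens to 88 mm and grips with 3 to 60 N. Pads are 18 mm wide; open, the fingers measure 123 mm over their backs; the gripper's body (75 mm by 187 mm) begins 45 mm behind the grasp point.
Start: joints at [1.109, 0.536, -0.004, 1.538, 0.003, 1.067, -0.071], TCP at [250.6, -599.742, 213.316] pointing down, gripper open.
Joint ranges: [-2.7, 2.7], [-0.37, 2.16], [-1.27, 1.26], [0.24, 2.4], [-1.31, 4.45], [0.19, 1.91], [-2.76, 2.76]. Speed limits (rad/s): [2.39, 2.39, 3.14, 3.14, 3.14, 3.14, 3.14].

### API

Orientations are given as [roll, pitch, yaw] about the fixed x, y, z axes, in that order (R = Rz(yaw) Ry(pitch) Rx(roll)).
In Python, from cell import get_obs, capture, camera_info, close_job, pinch_z gives the robot as it stands.
- The arm moves only by the shell command python3 -m handwheel 'ROWS'. ROWS is JSON, a list that holds one entry, the list of rows, each a list of 7 numbers: the turn, a rotation vector about the tool's x, y, z as a fraction of full scale, then the shift along the tool's x, y, z as a fraction of full scale, then the gripper command: -1 is shut, 1 is fully open, values between are in proportion. A call has 1 to 8 rows; each row is the pose to reach, as a shift and turn from the pose commanded when the call began, along the tool's axes at that moment; what a row does not reach only later rows make up. Full scale, the value 1, is 0.4 m for a shift and 45 degrees for a turn. A row lasts 1/10 s, in which the tool goes at most 50 mm and 8.59 degrees, less where a joint would pass 70% of its speed; a pose out of reach is approached as far as the arm can. A call with a number of a shift or a turn outside -1 to 1 is refused whole. A call with a gripper value outside its range is refused whole. The fingers move at their own pace and stop on an object; the grip force is fixed at half the most. Time passes only in rows, so rows that repeat a pose let the fingers close. It gives the time, the measured TCP pose, the force, the opening and the grip force at its end, in the units of the state.
- get_obs(): the state, without advancing time (a new reading comes with each control period).
- capture(name): name is "side" or "top"; returns (picture, depth): 420x560x3 uint8, red, green, blue; 420x560 float32, mm along the optical axis (not along the pixel's ray), 0 where there is no reading.
- camera_info(name): a dict with "vertical_fov" (degrees; the focal length in pixels is half the picture's height over the tangent of half this angle, whatever the lens; pixels are square), "cx", "cy" (the principal point, pixels), "origin" and "rotation" of the camera in the world. Camera axes: x right, y down, z forward; pixel columns grow to the right and rows downward; lengths in mm; the calibration is good to about 2 mm. A picture is of the moment at which its call begins. camera_info takes no time and is no camera call.
- close_job(): hands the job in; it is judged then, once.
The state is a dict: "t": time; "joint_positions": joint angles; "dq": joint speeds; "joint_efforts": joint torques, N m; "ee_pos": TCP position; "ee_rot": TCP orientation; "contact_force": force on the tool from outside, world axes, zero at the start; "wrist_torque": the same for the moment, N m; "width": finger opening in mm; "gripper_force": force on a finger pad.
Only numpy, scipy, OpenCV 4.12 (cv2) and the standard library are available. Lean on these libraries where they do the work, as an engineer would, in place of code of your own. Each camera call takes 0.05 s, during which the arm holds its last target. There are 200 camera calls.

### The job

The slide carriers hanging on the drip stand have drained: take every one off its peg, lifting it over the peg's upturned tip, and stand it upright, fully down, in the staining jar of its handle's colour, never tipping it over. When all are in, start the timer: brace it against the tray's end wall on its side of the stand and push the red plunger in its edge fully home, then let the plunger spring out and leave the timer lying face up by that wall. The jars stay standing and the other things on the bench stay where they are.

Things in the scene. Friction and masses are not known exactly. Their poses are not given: they have to be found in the camera images.
- carrier_yellow_mid (a point): Slide carrier (may be absent), yellow handle, white basket with five slides, 135 mm tall, basket 34 (x) x 38 (y) mm. Point = its centre, half-way up; z up. Its handle is a flat upright loop: two strips 5 mm wide and 10 mm thick (x), outer faces 38 mm apart along y, joined by a crossbar at the top; grip it across both strips, the peg passing between the fingers. The other carriers are alike.
- carrier_green_mid (a point): Slide carrier (may be absent), green handle, white basket with five slides, 135 mm tall, basket 34 (x) x 38 (y) mm. Point = its centre, half-way up; z up. The loop's opening is 28 mm wide and reaches from the slides' upper ends, 12 mm above the centre, to the crossbar's underside, 59.5 mm above the centre (its top: 67.5 mm). Shape and grip as the yellow one.
- carrier_blue_mid (a point): Slide carrier (may be absent), blue handle, white basket with five slides, 135 mm tall, basket 34 (x) x 38 (y) mm. Point = its centre, half-way up; z up. It hangs by the crossbar's underside on its peg, which runs through the loop along the carrier's x; half a turn makes no difference. Shape and grip as the yellow one.
- carrier_red_mid (a point): Slide carrier (may be absent), red handle, white basket with five slides, 135 mm tall, basket 34 (x) x 38 (y) mm. Point = its centre, half-way up; z up. Shape and grip as the yellow one.
- jar_yellow: Loose open yellow staining jar, 0.4 kg, upright. Origin = centre of its underside, z up. 52 (x) x 56 (y) mm (60 over the rim) x 88 mm tall, inside 44 (x) x 48 (y) mm, floor 4 mm thick: a carrier turned with its x along the jar's x has 5 mm play each side and stands 51 mm above the rim.
- jar_green: Loose open green staining jar, 0.4 kg, upright. Origin = centre of its underside, z up. 52 (x) x 56 (y) mm (60 over the rim) x 88 mm tall, inside 44 (x) x 48 (y) mm, floor 4 mm thick: a carrier turned with its x along the jar's x has 5 mm play each side and stands 51 mm above the rim.
- jar_blue: Loose open blue staining jar, 0.4 kg, upright. Origin = centre of its underside, z up. 52 (x) x 56 (y) mm (60 over the rim) x 88 mm tall, inside 44 (x) x 48 (y) mm, floor 4 mm thick: a carrier turned with its x along the jar's x has 5 mm play each side and stands 51 mm above the rim.
- jar_red: Loose open red staining jar, 0.4 kg, upright. Origin = centre of its underside, z up. 52 (x) x 56 (y) mm (60 over the rim) x 88 mm tall, inside 44 (x) x 48 (y) mm, floor 4 mm thick: a carrier turned with its x along the jar's x has 5 mm play each side and stands 51 mm above the rim.
- drip_stand: Fixed stainless drip stand. Origin = centre of the underside of its tray, z up. Tray 110 (x) x 280 (y) x 24 mm high; its end walls are at y = +140 and -140 mm. A frame 216 mm high rises at x = +46 mm and carries four pegs that run level along -x, at y = +108, +36, -36 and -108 mm; a carrier is drawn off along -x.
- peg_tip_0 (a point): Upturned tip of the peg at stand y = +108 mm, axes as the stand's. Peg 6 mm thick, its level part's upper side 215 mm above the worktop; the last 10 mm slope up, the tip's top at 233 mm: a carrier must be raised at least 18 mm (at most 40, or the slides meet the peg) to pass it.
- peg_tip_1 (a point): Upturned tip of the peg at stand y = +36 mm, same shape as peg_tip_0.
- peg_tip_2 (a point): Upturned tip of the peg at stand y = -36 mm, same shape as peg_tip_0.
- peg_tip_3 (a point): Upturned tip of the peg at stand y = -108 mm, same shape as peg_tip_0.
- timer_mid (a point): Loose white timer lying on its back, 64 (x) x 66 (y) x 16 mm, 0.1 kg. Point = its centre, 8 mm up; z up. Red plunger in its +x edge; the opposite -x edge, 32 mm from the centre, is flat and faces the tray's end wall (stand y = +140 mm), at the start 2 to 6 cm off and askew. Grip across y (66 mm).
- plunger_tip (a point): Centre of the red start plunger's outer end, 46 mm from the timer's centre along its +x, 9 mm above the worktop; round, 14 mm across, axes as the timer's. Push it level along the timer's -x: 1.8 N to begin, 4.6 N fully in; the timer slides away at about 1 N unless its other edge is stopped.
- start_plunger (a joint): Start plunger: 0 m = out, 0.006 m = fully in; it springs out again when let go.
- stain_a: Bystander: purple bottle with a white cap, 40 mm across, 102 mm tall; loose, not to be disturbed. Origin = centre of its underside.
- stain_b: Bystander: dark blue bottle with a blue cap, 40 mm across, 102 mm tall; loose, not to be disturbed. Origin = centre of its underside.
- methanol: Bystander: brown bottle with a black cap, 52 mm across, 132 mm tall; loose, not to be disturbed. Origin = centre of its underside.
- rubber_bulb: Bystander: dark red rubber bulb lying on its side, 83 x 47 x 47 mm; loose, not to be disturbed. Origin = centre of its underside.
- marker_black: Bystander: white marker pen with a black cap, 119 mm long, 17 mm thick; loose, not to be disturbed. Origin = centre of its underside.
There are look-alikes about, which are no part of the job. Of the things shaped like the jar_red, the red one is meant. What is shaped like the part that bears carrier_yellow_mid but orange is not meant.

How it is judged (in metres and radians):
On the way, in this order (a step that is already met when the one before it is completed fails the run):
1. every carrier present stands fully down in the jar of its colour (horizontal distance between carrier_yellow_mid and jar_yellow below 0.013 m and z of carrier_yellow_mid in the frame of jar_yellow between 0.06 and 0.08 m and angle between each of carrier_yellow_mid, carrier_green_mid, carrier_blue_mid, carrier_red_mid's own z axis and vertical below 0.2 rad and horizontal distance between carrier_green_mid and jar_green below 0.013 m and z of carrier_green_mid in the frame of jar_green between 0.06 and 0.08 m and horizontal distance between carrier_blue_mid and jar_blue below 0.013 m and z of carrier_blue_mid in the frame of jar_blue between 0.06 and 0.08 m and horizontal distance between carrier_red_mid and jar_red below 0.013 m and z of carrier_red_mid in the frame of jar_red between 0.06 and 0.08 m), for 0.3 s.
2. the timer's start plunger is fully in while the timer bears against the drip tray (value of joint start_plunger above 0.0048 m and contact force between timer and drip_stand above 1 N), for 0.15 s.
At the end, for the whole second after the job is handed in: Every carrier present stands in the jar of its own colour (within 13 mm of the jar's centre, on its floor within 9 mm, tilted under 0.2 rad); the jars stand upright and at rest; the timer lies face up, its far edge within about 20 mm of the drip tray's end wall, and its plunger is out again (all of step 1 and angle between each of jar_yellow, jar_green, jar_blue, jar_red's own z axis and vertical below 0.15 rad and linear speed of each of jar_yellow, jar_green, jar_blue, jar_red below 0.02 m/s and angle between timer_mid's own z axis and vertical below 0.2 rad and height (world z) of timer_mid below 0.02 m and y of timer_mid in the frame of drip_stand between 0.16 and 0.192 m and value of joint start_plunger below 0.002 m); the robot touches nothing.
It fails at once if a carrier is tipped over (more than 0.8 rad from upright) (angle between any of carrier_yellow_mid, carrier_green_mid, carrier_blue_mid, carrier_red_mid's own z axis and vertical above 0.8 rad).
It fails at once if a bystander is moved more than 30 mm (distance of any of stain_a, stain_b, methanol, rubber_bulb, marker_black from where it was at the start of the episode above 0.03 m).
Of carrier_yellow, carrier_green, carrier_blue, carrier_red only 3 to 4 are there at a start; the rules pass over those that are not, and their reading is None.
At some moment in a run one of jar_yellow, jar_green, jar_blue, jar_red, timer may be knocked a few centimetres aside while the robot is not near it.
It also fails if it takes over 210 s, if anything falls off the work surface, if the arm or the gripper's body presses on something with over 40 N, if the wrist force passes 120 N, or if a joint passes its speed limit or range.

## Working session

There is one attempt and no reset: what is moved stays moved. The work goes in short steps, Python scripts to look and compute and a shell command to move; the robot and the scene stay as the last step left them, time stands still between calls to the robot, and variables do not carry over. Pictures are saved under pics/ and viewed, at most 14 in all, crops included, and the job is handed in when it is done.

```bash
ls; mkdir -p pics; python3 - <<'E'
from cell import *
import cv2
print(get_obs()); print(pinch_z)
for n in ("side","top"):
    i=camera_info(n);print(n,i)
    p,d=capture(n);cv2.imwrite(f"pics/{n}0.png",p[:,:,::-1])
E
```

```text
pics
{'t': 0.0, 'joint_positions': array([ 1.10881786,  0.53716721, -0.00443829,  1.53881778,  0.00263009,
        1.06729595, -0.07121577]), 'dq': array([ 6.98844496e-04,  9.47700732e-05,  6.16772439e-04,  1.63951631e-03,
        2.61076351e-04, -2.76378942e-03,  1.00352847e-03]), 'joint_efforts': array([-3.60649256e-04, -5.70980358e+01,  9.90359411e-01, -2.51604706e+01,
       -5.63065696e-02,  1.77964149e-02,  1.29103914e-04]), 'ee_pos': array([ 250.32298383, -599.18122503,  212.46002709]), 'ee_rot': array([-3.13991657e+00,  1.50106323e-04,  3.95848887e-01]), 'contact_force': array([ 0.28574714,  0.01955739, -0.31115965]), 'wrist_torque': array([0.01554711, 0.00911148, 0.02778315]), 'gripper_force': 0.0, 'width': 88.51544236337635}
18.700000000000003
side {'vertical_fov': 51.228835220471886, 'cx': 274.11719739913826, 'cy': 212.49158081524675, 'origin': array([ 361.17369646, -764.29992041,  933.89070108]), 'rotation': array([-2.25607295, -0.01804669, -0.24910123])}
top {'vertical_fov': 48.43001099771751, 'cx': 277.92195253784826, 'cy': 206.11344378308135, 'origin': array([ 393.0305521 ,  124.90380229, 1202.59179662]), 'rotation': array([-2.93779543, -0.00527489, -1.4370846 ])}
```

View pics/side0.png

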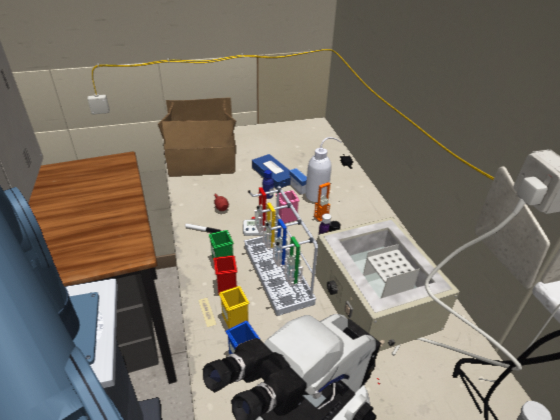

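View pics/top0.png

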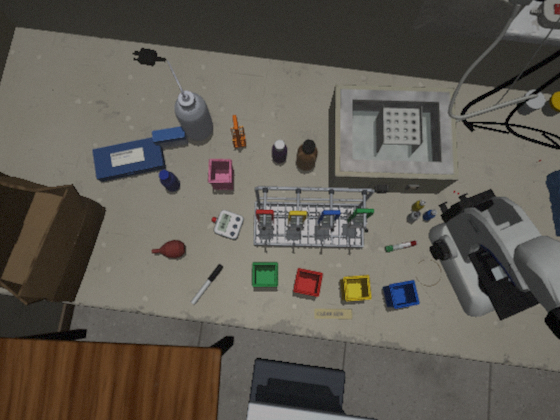

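The side view shows the stand with red, yellow, blue and green carriers hanging, and green, red, yellow and blue jars at about (222,243), (227,272), (235,305) and (243,338). The top view shows the stand at (255–365, 187–248), jars at (265,274), (308,283), (357,288) and (402,294), and the timer at (229,225) with its plunger at (213,220). The pink jar and orange carrier are the look-alikes.

```bash
cat > h.py <<'E'
import numpy as np, cv2, sys
from cell import *
from scipy.spatial.transform import Rotation as Rot
class Cam:
    def __init__(s,n):
        i=camera_info(n); s.o=np.array(i["origin"]); s.R=Rot.from_euler("xyz",i["rotation"]).as_matrix()
        s.f=210/np.tan(np.radians(i["vertical_fov"])/2); s.c=np.array([i["cx"],i["cy"]])
        p,s.d=capture(n); s.rgb=p; s.hsv=cv2.cvtColor(p,cv2.COLOR_RGB2HSV)
        v,u=np.mgrid[:420,:560]
        s.rays=np.stack([(u-s.c[0])/s.f,(v-s.c[1])/s.f,np.ones(u.shape)],-1)@s.R.T
        s.P=s.o+s.rays*s.d[...,None]; s.P[s.d==0]=np.nan
    def plane(s,uv,z):
        r=s.R@np.array([*((np.array(uv)-s.c)/s.f),1]); return s.o+r*(z-s.o[2])/r[2]
    def proj(s,p):
        q=s.R.T@(np.array(p)-s.o); return s.c+s.f*q[:2]/q[2]
HUE=dict(red=[(0,7),(173,180)],yellow=[(22,34)],green=[(50,85)],blue=[(102,125)])
def mask(c,col,smin=140,vmin=60):
    m=np.zeros(c.d.shape,bool)
    for a,b in HUE[col]: m|=(c.hsv[...,0]>=a)&(c.hsv[...,0]<=b)
    return m&(c.hsv[...,1]>smin)&(c.hsv[...,2]>vmin)
def jars(c):
    out={}
    for col in HUE:
        P=c.P; m=mask(c,col)&(P[...,0]>200)&(P[...,0]<480)&(P[...,1]<330)
        rim=m&(np.abs(P[...,2]-88)<8)
        pts=P[rim][:,:2].astype(np.float32)
        if len(pts)<10: out[col]=None; continue
        n,l,st,_=cv2.connectedComponentsWithStats(cv2.morphologyEx(rim.astype(np.uint8),cv2.MORPH_CLOSE,np.ones((5,5))))
        k=1+np.argmax(st[1:,4]); q=P[rim&(l==k)]
        r=cv2.minAreaRect(q[:,:2].astype(np.float32)); out[col]=(np.round(r[0]),np.round(r[1]),round(r[2],1),len(q),round(np.median(q[:,2])))
    return out
E
python3 - <<'E'
from h import *
for n in ("top","side"):
    c=Cam(n); print(n)
    # check base plane
    for k,v in jars(c).items(): print(k,v)
    P=c.P
    for col in HUE:
        m=mask(c,col)&(P[...,2]>120)&(P[...,2]<300)&(P[...,0]>350)&(P[...,0]<700)&(np.abs(P[...,1])<350)
        q=P[m]
        if len(q): print("carrier",col,len(q),"med",np.median(q,0).round(),"min",q.min(0).round(),"max",q.max(0).round())
    if n=="top":
        print("surf",P[300,300],P[200,100])
        m=(P[...,2]>195)&(P[...,2]<260)&(P[...,0]>400)&(P[...,0]<700)&(np.abs(P[...,1])<400)
        print(P[m][::20].round())
        for uv in((229,225),(213,220)): print(P[uv[1],uv[0]],c.plane(uv,16),c.plane(uv,9))
        for nm,uv in dict(a=(279,145),me=(307,148),bb=(170,181),bulb=(173,249),mk=(207,284),sc=(490,240),pink=(221,168)).items(): print(nm,P[uv[1],uv[0]].round())
E
```

```text
top
red (array([450.,  56.]), array([61., 57.]), 86.1, 234, 86)
yellow (array([452., -61.]), array([57., 63.]), 11.6, 241, 86)
green (array([456., 160.]), array([52., 55.]), 7.7, 140, 86)
blue (array([ 452., -171.]), array([56., 61.]), 17.8, 210, 87)
carrier red 68 med [579. 175. 222.] min [573. 157. 216.] max [585. 192. 226.]
carrier yellow 79 med [586. 103. 222.] min [578.  85. 187.] max [592. 122. 226.]
carrier green 58 med [610. -38. 222.] min [605. -55. 218.] max [615. -21. 227.]
carrier blue 68 med [596.  33. 222.] min [591.  15. 214.] max [601.  52. 228.]
surf [ 4.07721834e+02  6.42088967e+01 -1.32034215e-01] [593.82752961 618.60558526  -1.66082145]
[[ 636.  194.  211.]
 [ 637.  161.  213.]
 [ 643.  118.  215.]
 [ 631.  182.  217.]
 [ 637.  139.  218.]
 [ 644.   96.  215.]
 [ 649.   53.  216.]
 [ 656.    9.  211.]
 [ 631.  169.  215.]
 [ 637.  126.  216.]
 [ 643.   83.  217.]
 [ 649.   40.  217.]
 [ 656.   -4.  212.]
 [ 661.  -47.  212.]
 [ 634.  141.  212.]
 [ 639.   98.  212.]
 [ 644.   55.  216.]
 [ 651.   11.  214.]
 [ 656.  -32.  217.]
 [ 634.  112.  217.]
 [ 646.   30.  
[... 2897 characters left out ...]
me [764.  99. 131.]
bb [653. 427.  69.]
bulb [488. 394.  47.]
mk [415. 301.  17.]
sc [ 578. -299.  242.]
pink [715. 312.  28.]
side
red (array([450.,  56.]), array([64., 56.]), 86.1, 191, 86)
yellow (array([452., -61.]), array([57., 65.]), 11.9, 223, 86)
green (array([453., 159.]), array([53., 65.]), 5.6, 146, 86)
blue (array([ 450., -167.]), array([55., 51.]), 17.0, 172, 86)
carrier red 138 med [580. 161. 191.] min [573. 152. 123.] max [585. 194. 227.]
carrier yellow 141 med [586.  88. 193.] min [579.  80. 122.] max [593. 121. 224.]
carrier green 125 med [610. -55. 190.] min [604. -62. 121.] max [616. -22. 225.]
carrier blue 123 med [597.  17. 193.] min [590.  11. 121.] max [602.  51. 225.]
```

```bash
cat >> h.py <<'E'
def plan(x,y,z,yaw,o=None):
    "print fractions (turn z, shift xyz) from the present pose to a tool-down pose"
    o=o or get_obs(); R0=Rot.from_euler("xyz",o["ee_rot"]); R1=Rot.from_euler("xyz",[np.pi,0,yaw])
    t=(R0.inv()*R1).as_rotvec()/np.radians(45); s=R0.inv().apply(np.array([x,y,z])-o["ee_pos"])/400
    print("turn",t.round(4),"shift",s.round(4))
E
python3 - <<'E'
from h import *
c=Cam("top");P=c.P
m=(P[...,2]>205)&(P[...,2]<222)&(P[...,0]>615)&(np.abs(P[...,1]-75)<160)&(P[...,0]<690)
q=P[m]
r=cv2.fitLine(q[:,:2].astype(np.float32),cv2.DIST_HUBER,0,.01,.01).ravel();print("frame",r,len(q),q[:,1].min(),q[:,1].max(),np.degrees(np.arctan2(-r[2-2],r[1])))
a=np.arctan2(-r[0]*np.sign(r[1]),abs(r[1]));print("yaw",a)
# tray region: z 5..30
m=(P[...,2]>15)&(P[...,2]<30)&(P[...,0]>490)&(P[...,0]<680)&(P[...,1]>-100)&(P[...,1]<225)
R=cv2.minAreaRect(P[m][:,:2].astype(np.float32));print("tray",R,m.sum())
m=(P[...,2]>224)&(P[...,2]<240)&(P[...,0]>520)&(P[...,0]<600)&(np.abs(P[...,1]-70)<150);print("tips",P[m].round())
m=(P[...,1]<-200)&(P[...,1]>-450)&(P[...,0]>420)&(P[...,0]<700);print("micro h",np.nanmax(P[m][:,2]),np.nanmin(P[m&(P[...,2]>200)][:,0]), P[m&(P[...,2]>250)].max(0))
s=Cam("side");m=(s.P[...,1]<-200)&(s.P[...,1]>-500)&(s.P[...,0]>300)&(s.P[...,0]<750)&(s.P[...,2]>60);print(np.nanmin(s.P[m],0),np.nanmax(s.P[m],0))
plan(250,-600,430,0.6);plan(200,-420,430,.6)
E
```

```text
frame [ 1.0794981e-01 -9.9415636e-01  6.4247296e+02  7.5700386e+01] 576 -55.30581305997451 204.49497099991538 -173.80286
yaw 0.10816058
tray ((599.4229125976562, 68.78630828857422), (113.27870178222656, 280.87139892578125), 6.3675079345703125) 1041
tips [[582. 175. 225.]
 [583. 160. 226.]
 [577. 192. 224.]
 [578. 183. 225.]
 [581. 160. 226.]
 [591.  88. 224.]
 [597.  44. 226.]
 [598.  35. 227.]
 [600.  27. 225.]
 [576. 181. 225.]
 [577. 179. 225.]
 [579. 160. 226.]
 [587. 105. 225.]
 [588.  92. 225.]
 [596.  37. 224.]
 [575. 176. 225.]
 [583. 113. 227.]
 [587.  90. 225.]
 [594.  33. 225.]
 [594.  31. 227.]
 [581. 115. 225.]
 [582. 108. 225.]
 [583. 102. 225.]
 [583.  98. 225.]
 [585.  87. 224.]
 [591.  39. 226.]
 [593.  26. 224.]
 [547. 172. 227.]
 [547. 170. 226.]
 [544. 174. 230.]
 [544. 172. 231.]
 [544. 170. 233.]
 [555. 101. 225.]
 [564.  29. 224.]
 [541. 173. 233.]
 [542. 171. 233.]
 [542. 169. 231.]
 [542. 167. 232.]
 [551. 103. 231.]
 [551. 101. 232.]
 [552.  98. 231.]
 [562.  31. 225.]
 [561.  30. 230.]
 [562.  27. 228.]
 [572. -42. 227.]
 [539. 173. 231.]
 [540. 171. 229.]

[... 293 characters left out ...]
.  98. 231.]
 [548.  96. 229.]
 [556.  31. 233.]
 [557.  29. 230.]
 [557.  27. 234.]
 [557.  25. 234.]
 [566. -40. 229.]
 [566. -41. 234.]
 [566. -44. 233.]
 [567. -46. 229.]
 [545. 100. 229.]
 [555.  31. 228.]
 [555.  29. 230.]
 [555.  27. 232.]
 [555.  25. 231.]
 [564. -40. 232.]
 [564. -41. 235.]
 [564. -44. 233.]
 [565. -46. 232.]
 [562. -42. 231.]
 [562. -44. 232.]
 [563. -47. 229.]]
micro h 361.942061440403 420.139524412671 [ 658.31040351 -280.72629376  361.94206144]
[ 355.35806266 -499.97299043   60.03729738] [ 749.99471827 -200.0675286   399.93450392]
turn [-0.0008  0.     -0.26  ] shift [-1.600e-03  2.000e-04 -5.425e-01]
turn [-0.0008  0.     -0.26  ] shift [ 0.0566 -0.4632 -0.5422]
```

```bash
python3 -m handwheel '[[[0,0,0,0,0,-0.1,1],[0,0,0,0,0,-0.22,1],[0,0,0,0,0,-0.34,1],[0,0,0.1,0,0,-0.45,1],[0,0,0.2,0,0,-0.54,1],[0,0,0.3,0,0,-0.54,1],[0,0,0.36,0,0,-0.54,1],[0,0,0.36,0,0,-0.54,1]]]'
python3 -m handwheel '[[[0,0,0,0.04,-0.09,0,1],[0,0,0,0.08,-0.18,0,1],[0,0,0,0.12,-0.28,0,1],[0,0,0,0.16,-0.38,0,1],[0,0,0,0.2,-0.48,0,1],[0,0,0,0.25,-0.58,0,1],[0,0,0,0.274,-0.648,0,1],[0,0,0,0.274,-0.648,0,1]]]'
python3 -m handwheel '[[[0,0,0,0.05,-0.1,0,1],[0,0,0,0.1,-0.2,0,1],[0,0,0,0.15,-0.3,0,1],[0,0,0,0.2,-0.4,0,1],[0,0,0,0.25,-0.5,0,0],[0,0,0,0.3,-0.6,0,0],[0,0,0,0.35,-0.7,0,0],[0,0,0,0.39,-0.786,0,0.25]]]'
python3 - <<'E'
from h import *
o=get_obs();print(o["joint_positions"].round(2),o["contact_force"].round(1))
plan(610,-38,300,.112,o)
for k,v in jars(Cam("side")).items():print(k,v)
E
```

```text
t: 1.1
ee_pos: [250.6, -599.7, 429.4]
ee_rot: [3.141, 0.0, 0.113]
contact_force: [0.2, -0.9, -0.2]
width: 88.3
gripper_force: 0.0
t: 1.9
ee_pos: [331.9, -325.9, 429.7]
ee_rot: [-3.141, -0.001, 0.121]
contact_force: [0.1, -0.8, 0.1]
width: 88.1
gripper_force: 0.0
t: 2.7
ee_pos: [450.5, 1.4, 429.3]
ee_rot: [-3.142, -0.0, 0.114]
contact_force: [0.5, -0.9, 0.1]
width: 58.1
gripper_force: 0.0
[ 0.38  0.04 -0.5   1.69  0.02  1.41 -1.58] [ 0.5 -0.9  0.1]
turn [-0.0001 -0.0004  0.0025] shift [0.3849 0.1432 0.3233]
red (array([450.,  56.]), array([64., 56.]), 86.2, 185, 86)
yellow (array([452., -62.]), array([56., 65.]), 10.5, 223, 86)
green (array([454., 158.]), array([52., 64.]), 6.9, 140, 86)
blue (array([ 450., -166.]), array([57., 50.]), 20.8, 176, 86)
```

```bash
python3 -m handwheel '[[[0,0,0,0.09,0.03,0.05,0.25],[0,0,0,0.18,0.07,0.1,0.25],[0,0,0,0.27,0.11,0.18,0.25],[0,0,0,0.35,0.13,0.26,0.25],[0,0,0,0.385,0.143,0.323,0.25],[0,0,0,0.385,0.143,0.323,0.25],[0,0,0,0.385,0.143,0.323,0.25]]]'
python3 - <<'E'
from h import *
plan(610,-38,182,.112)
c=Cam("side");p=c.rgb[150:330,200:360];cv2.imwrite("pics/s1.png",cv2.resize(p,None,fx=4,fy=4)[:600,:,::-1][:, :640])
E
```

```text
t: 3.45
ee_pos: [608.9, -40.1, 300.0]
ee_rot: [-3.141, 0.001, 0.113]
contact_force: [-0.0, 0.5, 1.0]
width: 55.3
gripper_force: 0.0
turn [-0.0003  0.0017  0.0011] shift [ 0.0037 -0.0048  0.2949]
```

View pics/s1.png

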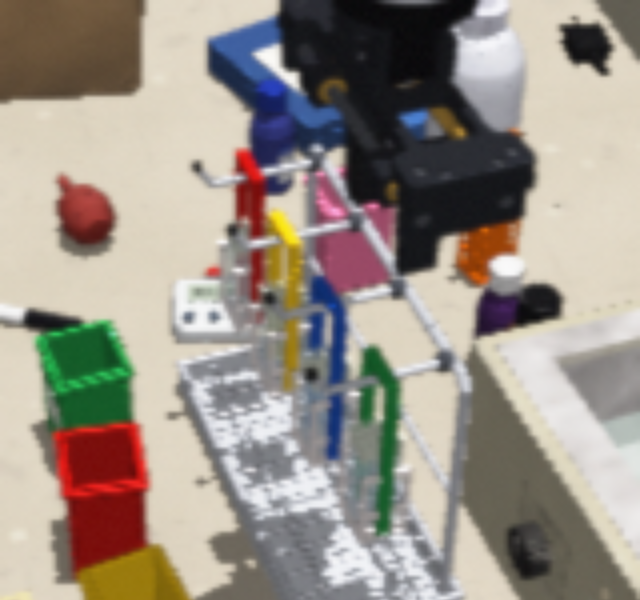

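The picture shows the open gripper above the green carrier (handle at about (375,400) in the crop), with the blue carrier and the frame clear of it. I'll descend and grip.

```bash
python3 -m handwheel '[[[0,0,0,0.002,-0.004,0.05,0.25],[0,0,0,0.004,-0.005,0.12,0.25],[0,0,0,0.004,-0.005,0.19,0.25],[0,0,0,0.004,-0.005,0.25,0.25],[0,0,0,0.004,-0.005,0.295,0.25],[0,0,0,0.004,-0.005,0.295,0.25]]]'
python3 -m handwheel '[[[0,0,0,0,0,0,-1],[0,0,0,0,0,0,-1],[0,0,0,0,0,0,-1],[0,0,0,0,0,0,-1],[0,0,0,0,0,0,-1],[0,0,0,0,0,0,-1]]]'
python3 -m handwheel '[[[0,0,0,0,0,-0.02,-1],[0,0,0,0,0,-0.04,-1],[0,0,0,0,0,-0.06,-1],[0,0,0,0,0,-0.072,-1],[0,0,0,0,0,-0.072,-1]]]'
```

```text
t: 4.1
ee_pos: [609.4, -37.5, 181.9]
ee_rot: [3.141, 0.002, 0.113]
contact_force: [-1.3, 0.4, 0.3]
width: 54.9
gripper_force: 0.0
t: 4.7
ee_pos: [611.8, -37.1, 184.1]
ee_rot: [3.141, -0.003, 0.113]
contact_force: [-2.0, -0.0, 7.2]
width: 37.4
gripper_force: 30.0
t: 5.2
ee_pos: [611.2, -37.1, 211.9]
ee_rot: [3.141, -0.002, 0.113]
contact_force: [0.7, -0.2, -1.4]
width: 37.6
gripper_force: 30.0
```

```bash
python3 -m handwheel '[[[0,0,0,-0.03,0,0,-1],[0,0,0,-0.07,0,0,-1],[0,0,0,-0.12,0,0,-1],[0,0,0,-0.17,0,0,-1],[0,0,0,-0.21,0,0,-1],[0,0,0,-0.22,0,-0.06,-1],[0,0,0,-0.22,0,-0.12,-1],[0,0,0,-0.22,0,-0.16,-1]]]'
python3 - <<'E'
from h import *
c=Cam("top");print(jars(c)); s=Cam("side");print(jars(s))
for k in (c,s):
    P=k.P;m=mask(k,"green")&(P[...,2]>200)&(P[...,0]>400)&(np.abs(P[...,1])<300);q=P[m];print(len(q),np.median(q,0) if len(q) else 0,q.max(0) if len(q) else 0)
plan(455,159,270,.113);print(get_obs()["ee_pos"])
E
```

```text
t: 6.0
ee_pos: [523.3, -47.1, 276.3]
ee_rot: [3.141, -0.001, 0.113]
contact_force: [0.6, -0.1, -0.1]
width: 37.9
gripper_force: 30.0
{'red': (array([450.,  56.]), array([61., 57.]), 86.4, 236, 87), 'yellow': (array([453., -60.]), array([56., 62.]), 11.3, 234, 86), 'green': (array([456., 160.]), array([52., 55.]), 7.7, 139, 87), 'blue': (array([ 448., -158.]), array([56., 33.]), 17.8, 131, 86)}
{'red': (array([450.,  55.]), array([63., 56.]), 85.7, 190, 86), 'yellow': (array([453., -62.]), array([57., 64.]), 12.0, 223, 86), 'green': (array([453., 160.]), array([53., 67.]), 7.7, 143, 86), 'blue': (array([ 451., -166.]), array([57., 52.]), 18.1, 176, 86)}
0 0 0
125 [523.64104638 -65.50639413 266.70216934] [528.37973038 -29.85495418 312.48070295]
turn [ 0.0012 -0.0049 -0.0001] shift [-0.1146 -0.5314  0.0162]
[524.45939045 -47.01961444 276.84260943]
```

```bash
python3 -m handwheel '[[[0,0,0,-0.01,-0.06,0,-1],[0,0,0,-0.03,-0.14,0,-1],[0,0,0,-0.05,-0.23,0,-1],[0,0,0,-0.07,-0.32,0,-1],[0,0,0,-0.09,-0.41,0,-1],[0,0,-0.02,-0.11,-0.49,0,-1],[0,0,-0.02,-0.115,-0.532,0,-1],[0,0,-0.02,-0.115,-0.532,0,-1]]]'
python3 - <<'E'
from h import *
s=Cam("side");P=s.P;print(get_obs()["ee_pos"])
m=mask(s,"green")&(P[...,2]>200)&(P[...,0]>350)&(P[...,0]<560)&(P[...,1]<300);q=P[m];print(np.median(q,0),q.min(0),q.max(0))
plan(455,160,180,.13);plan(455,160,98,.13)
E
```

```text
t: 6.9
ee_pos: [452.0, 161.7, 274.0]
ee_rot: [-3.141, 0.001, 0.134]
contact_force: [-0.2, -0.2, -0.5]
width: 37.5
gripper_force: 30.0
[452.74575466 159.57583503 273.93645045]
[451.0970739  143.24352971 257.8674384 ] [445.45941919 138.52203278 201.88529441] [455.75659371 177.69334601 291.9429412 ]
turn [0.0003 0.0019 0.0014] shift [ 0.0061 -0.0004  0.2348]
turn [0.0003 0.0019 0.0014] shift [ 6.400e-03 -4.000e-04  4.398e-01]
```

```bash
python3 -m handwheel '[[[0,0,0,0.004,0,0.05,-1],[0,0,0,0.008,0,0.12,-1],[0,0,0,0.008,0,0.19,-1],[0,0,0,0.008,0,0.25,-1],[0,0,0,0.008,0,0.3,-1],[0,0,0,0.008,0,0.34,-1],[0,0,0,0.008,0,0.38,-1],[0,0,0,0.008,0,0.38,-1]]]'
python3 -m handwheel '[[[0,0,0,0,0,0.02,-1],[0,0,0,0,0,0.035,-1],[0,0,0,0,0,0.05,-1],[0,0,0,0,0,0.05,-1]]]'
python3 -c "
from h import *
plan(455,160,98,.13);print(get_obs()['contact_force'])"
```

```text
t: 7.75
ee_pos: [455.4, 157.1, 120.6]
ee_rot: [3.14, 0.005, 0.127]
contact_force: [-0.3, -1.1, -1.6]
width: 37.7
gripper_force: 30.0
t: 8.15
ee_pos: [456.3, 159.3, 102.4]
ee_rot: [3.141, 0.001, 0.129]
contact_force: [-0.2, 0.4, -0.8]
width: 37.4
gripper_force: 30.0
turn [ 0.0004  0.0011 -0.0016] shift [-0.003  -0.0022  0.0109]
[-0.15747196  0.380881   -0.82068203]
```

```bash
python3 -m handwheel '[[[0,0,0,0,0,0.006,-1],[0,0,0,0,0,0.01,-1],[0,0,0,0,0,0.01,-1]]]'
python3 -m handwheel '[[[0,0,0,0,0,0,-0.1],[0,0,0,0,0,0,0.25],[0,0,0,0,0,0,0.25],[0,0,0,0,0,0,0.25],[0,0,0,0,0,-0.03,0.25],[0,0,0,0,0,-0.1,0.25],[0,0,0,0,0,-0.2,0.25]]]'
python3 -m handwheel '[[[0,0,0,0,0,-0.1,0.25],[0,0,0,0,0,-0.2,0.25],[0,0,0,0.05,0.08,-0.28,0.25],[0,0,0,0.1,0.15,-0.32,0.25],[0,0,0,0.1,0.22,-0.32,0.25],[0,0,0,0.1,0.25,-0.32,0.25],[0,0,0,0.1,0.25,-0.32,0.25]]]'
python3 - <<'E'
from h import *
for n in("side","top"):
    s=Cam(n);P=s.P
    print(n,jars(s))
    m=mask(s,"green")&(P[...,2]>100)&(P[...,0]>350)&(P[...,0]<560)&(P[...,1]<300)&(P[...,1]>80);q=P[m];print(len(q),np.median(q,0),q.min(0),q.max(0))
plan(596,33,300,.112);print(get_obs()["ee_pos"])
cv2.imwrite("pics/s2.png",cv2.resize(s.rgb[130:320,190:440],None,fx=3,fy=3)[:,:,::-1])
E
```

```text
t: 8.45
ee_pos: [458.1, 160.1, 100.4]
ee_rot: [3.141, -0.003, 0.129]
contact_force: [-1.7, -1.0, 11.3]
width: 37.2
gripper_force: 30.0
t: 9.15
ee_pos: [455.2, 159.2, 179.2]
ee_rot: [3.141, 0.004, 0.129]
contact_force: [1.3, -0.1, -0.3]
width: 55.2
gripper_force: 0.0
t: 9.85
ee_pos: [508.8, 64.1, 306.9]
ee_rot: [3.141, 0.001, 0.126]
contact_force: [-0.5, -0.4, -0.9]
width: 54.9
gripper_force: 0.0
side {'red': (array([450.,  54.]), array([62., 55.]), 87.7, 177, 86), 'yellow': (array([454., -61.]), array([58., 64.]), 11.7, 228, 86), 'green': (array([454., 158.]), array([53., 63.]), 7.2, 140, 86), 'blue': (array([ 450., -166.]), array([56., 49.]), 19.3, 166, 86)}
63 [455.21373354 143.84140484 122.24508339] [449.64619746 136.55517881 100.30572876] [463.80753101 175.58460055 141.00937291]
top {'red': (array([451.,  56.]), array([61., 55.]), 85.6, 162, 86), 'yellow': None, 'green': (array([456., 160.]), array([52., 55.]), 7.8, 102, 86), 'blue': (array([ 457., -199.]), array([47.,  9.]), 12.6, 55, 86)}
39 [455.28531851 166.5709025  137.88830269] [450.03393294 141.32833267 132.68160487] [459.57286907 177.51971723 142.39197192]
turn [-0.001   0.001   0.0231] shift [0.2064 0.1127 0.0167]
[508.3015747   66.96329972 306.77200292]
```

View pics/s2.png

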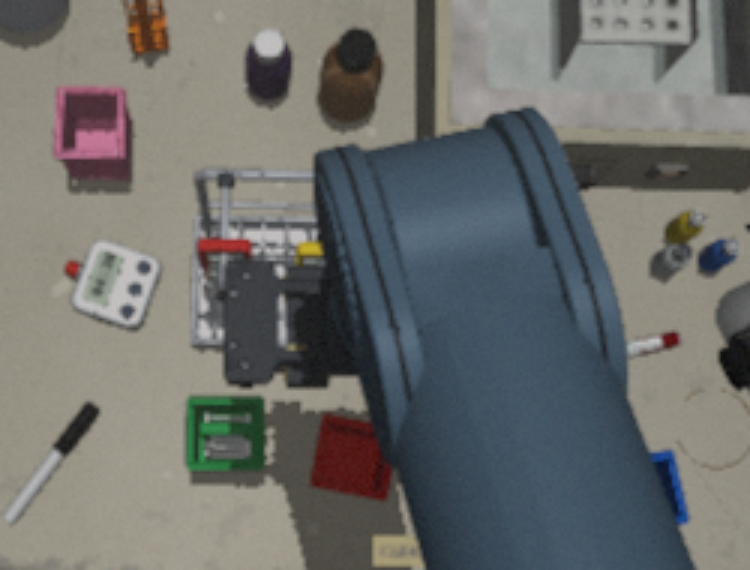

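The green carrier is in its jar at (225,433) in the crop, with its top at 139 mm as required. The arm is over the stand and the timer hasn't moved. Next is blue, and I'll check the microscope's clearance near the blue jar.

```bash
python3 -m handwheel '[[[0,0,0.02,0.05,0.03,0,0.25],[0,0,0.02,0.11,0.06,0,0.25],[0,0,0.02,0.17,0.09,0.02,0.25],[0,0,0.02,0.207,0.113,0.02,0.25],[0,0,0.02,0.207,0.113,0.02,0.25]]]'
python3 - <<'E'
from h import *
plan(596,33,182,.112)
im=cv2.imread("pics/top0.png"); 
s=Cam("side");P=s.P
for x0 in range(330,560,30):
    m=(P[...,0]>x0)&(P[...,0]<x0+30)&(P[...,1]<-190)&(P[...,1]>-420)&(P[...,2]>100)
    if m.any(): print(x0,"ymax",P[m][:,1].max().round(),"z there",P[m][P[m][:,1].argmax()].round(), "zmin/max",P[m][:,2].min().round(),P[m][:,2].max().round())
E
```

```text
t: 10.45
ee_pos: [597.8, 32.4, 297.9]
ee_rot: [-3.14, 0.001, 0.114]
contact_force: [0.1, -0.5, -0.7]
width: 55.2
gripper_force: 0.0
turn [-0.0015  0.0013  0.0023] shift [-0.0039 -0.0018  0.2898]
330 ymax -419.0 z there [ 358. -419.  381.] zmin/max 379.0 386.0
360 ymax -408.0 z there [ 387. -408.  377.] zmin/max 375.0 393.0
390 ymax -382.0 z there [ 418. -382.  366.] zmin/max 325.0 385.0
420 ymax -367.0 z there [ 442. -367.  350.] zmin/max 160.0 372.0
450 ymax -361.0 z there [ 478. -361.  347.] zmin/max 163.0 358.0
480 ymax -344.0 z there [ 507. -344.  346.] zmin/max 164.0 358.0
510 ymax -332.0 z there [ 534. -332.  334.] zmin/max 127.0 355.0
540 ymax -333.0 z there [ 567. -333.  307.] zmin/max 163.0 351.0
```

```bash
python3 -m handwheel '[[[0,0,0,-0.002,-0.002,0.05,0.25],[0,0,0,-0.002,-0.002,0.12,0.25],[0,0,0,-0.002,-0.002,0.19,0.25],[0,0,0,-0.002,-0.002,0.25,0.25],[0,0,0,-0.002,-0.002,0.29,0.25],[0,0,0,-0.002,-0.002,0.29,0.25]]]'
python3 -m handwheel '[[[0,0,0,0,0,0,-1],[0,0,0,0,0,0,-1],[0,0,0,0,0,0,-1],[0,0,0,0,0,0,-1],[0,0,0,0,0,0,-1],[0,0,0,0,0,0,-1]]]'
python3 -m handwheel '[[[0,0,0,0,0,-0.02,-1],[0,0,0,0,0,-0.04,-1],[0,0,0,0,0,-0.06,-1],[0,0,0,0,0,-0.072,-1],[0,0,0,0,0,-0.072,-1]]]'
python3 -m handwheel '[[[0,0,0,-0.03,0,0,-1],[0,0,0,-0.07,0,0,-1],[0,0,0,-0.12,0,0,-1],[0,0,0,-0.17,0,0,-1],[0,0,0,-0.21,0,0,-1],[0,0,0,-0.22,0,-0.06,-1],[0,0,0,-0.22,0,-0.12,-1],[0,0,0,-0.22,0,-0.16,-1]]]'
python3 - <<'E'
from h import *
s=Cam("side");print(jars(s));P=s.P;print(get_obs()["ee_pos"])
m=mask(s,"blue")&(P[...,2]>200)&(P[...,0]>400)&(P[...,0]<600)&(P[...,1]<200)&(P[...,1]>-200);q=P[m];print(len(q),np.median(q,0),q.min(0),q.max(0))
plan(450,-168,270,.29)
E
```

```text
t: 11.1
ee_pos: [593.4, 33.7, 181.2]
ee_rot: [-3.141, 0.004, 0.116]
contact_force: [-1.0, -1.2, -0.0]
width: 55.1
gripper_force: 0.0
t: 11.7
ee_pos: [596.8, 32.6, 184.1]
ee_rot: [-3.141, -0.002, 0.113]
contact_force: [-2.0, 0.9, 6.2]
width: 37.5
gripper_force: 30.0
t: 12.2
ee_pos: [596.7, 32.1, 212.7]
ee_rot: [3.141, -0.002, 0.113]
contact_force: [0.4, -0.1, -0.9]
width: 37.5
gripper_force: 30.0
t: 13.0
ee_pos: [508.9, 22.2, 277.1]
ee_rot: [3.141, -0.001, 0.113]
contact_force: [0.4, 0.1, -1.2]
width: 38.0
gripper_force: 30.0
{'red': (array([450.,  55.]), array([66., 56.]), 86.0, 180, 86), 'yellow': (array([453., -62.]), array([58., 67.]), 9.7, 229, 86), 'green': (array([453., 160.]), array([53., 64.]), 6.7, 144, 86), 'blue': (array([ 450., -166.]), array([56., 52.]), 15.3, 176, 86)}
[510.22384683  22.44160046 279.20252615]
128 [510.39686289   4.07283774 259.08061799] [502.54984757  -4.45935337 201.0137958 ] [534.30880912  39.01128518 435.03640837]
turn [ 0.0013 -0.0057 -0.2252] shift [-0.2034  0.4561  0.0224]
```

```bash
python3 -m handwheel '[[[0,0,0,-0.02,0.05,0,-1],[0,0,-0.05,-0.05,0.12,0,-1],[0,0,-0.1,-0.08,0.2,0,-1],[0,0,-0.15,-0.12,0.28,0,-1],[0,0,-0.2,-0.16,0.36,0,-1],[0,0,-0.225,-0.19,0.43,0,-1],[0,0,-0.225,-0.198,0.462,0,-1],[0,0,-0.225,-0.198,0.462,0,-1]]]'
python3 - <<'E'
from h import *
s=Cam("side");P=s.P;print(get_obs()["ee_pos"],jars(s)["blue"])
cv2.imwrite("pics/s3.png",cv2.resize(s.rgb[190:370,180:340],None,fx=3,fy=3)[:,:,::-1])
plan(452,-170,120,.29);plan(452,-170,98,.29)
E
```

```text
t: 13.85
ee_pos: [450.5, -171.8, 275.2]
ee_rot: [-3.141, 0.001, 0.286]
contact_force: [-0.7, -0.1, -1.2]
width: 37.4
gripper_force: 30.0
[ 451.05159672 -169.91644984  275.29484215] (array([ 450., -167.]), array([57., 51.]), 19.7, 172, 86)
turn [-0.0011  0.     -0.0017] shift [0.0022 0.0012 0.3882]
turn [-0.0011  0.     -0.0017] shift [0.0022 0.0013 0.4432]
```

View pics/s3.png

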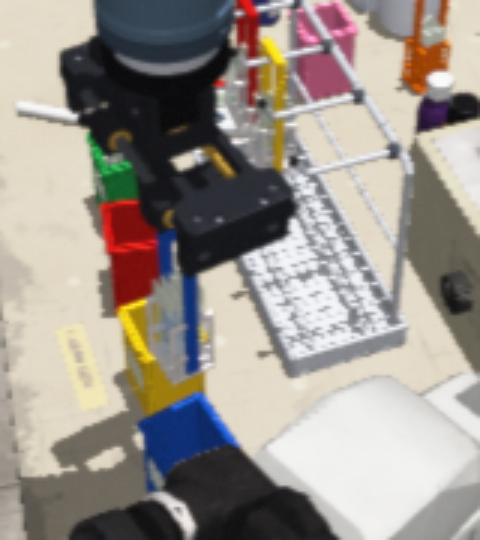

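The picture shows the blue carrier held upright above its jar, with the jar's opening at about (190,430) in the crop and the microscope well clear. I'll lower it.

```bash
python3 -m handwheel '[[[0,0,0,0.002,0.001,0.05,-1],[0,0,0,0.002,0.001,0.12,-1],[0,0,0,0.002,0.001,0.19,-1],[0,0,0,0.002,0.001,0.25,-1],[0,0,0,0.002,0.001,0.3,-1],[0,0,0,0.002,0.001,0.34,-1],[0,0,0,0.002,0.001,0.38,-1],[0,0,0,0.002,0.001,0.38,-1]]]'
python3 -m handwheel '[[[0,0,0,0,0,0.02,-1],[0,0,0,0,0,0.035,-1],[0,0,0,0,0,0.05,-1],[0,0,0,0,0,0.058,-1],[0,0,0,0,0,0.062,-1],[0,0,0,0,0,0.062,-1]]]'
```

```text
t: 14.7
ee_pos: [451.2, -167.7, 122.0]
ee_rot: [-3.138, 0.002, 0.293]
contact_force: [0.5, 0.2, -1.0]
width: 37.3
gripper_force: 30.0
t: 15.3
ee_pos: [453.2, -170.3, 100.4]
ee_rot: [3.14, -0.002, 0.29]
contact_force: [-3.7, 2.3, 14.3]
width: 37.1
gripper_force: 30.0
```

```bash
python3 -m handwheel '[[[0,0,0,0,0,0,-0.1],[0,0,0,0,0,0,0.25],[0,0,0,0,0,0,0.25],[0,0,0,0,0,0,0.25],[0,0,0,0,0,-0.03,0.25],[0,0,0,0,0,-0.1,0.25],[0,0,0,0,0,-0.2,0.25]]]'
python3 -m handwheel '[[[0,0,0,0,0,-0.1,0.25],[0,0,0,0,0,-0.2,0.25],[0,0,0.1,0,-0.1,-0.3,0.25],[0,0,0.2,0,-0.2,-0.32,0.25],[0,0,0.225,0.05,-0.3,-0.32,0.25],[0,0,0.225,0.1,-0.4,-0.32,0.25],[0,0,0.225,0.15,-0.45,-0.32,0.25],[0,0,0.225,0.15,-0.45,-0.32,0.25]]]'
python3 - <<'E'
from h import *
s=Cam("side");P=s.P
print(jars(s))
m=mask(s,"blue")&(P[...,2]>95)&(P[...,0]>350)&(P[...,0]<560)&(P[...,1]<-100)&(P[...,1]>-280);q=P[m];print(len(q),np.median(q,0),q.min(0),q.max(0))
plan(586,103,300,.112);print(get_obs()["ee_pos"])
for col in("red","yellow"):
  m=mask(s,col)&(P[...,2]>120)&(P[...,0]>540);q=P[m];print(col,np.median(q,0).round(),q.max(0).round())
E
```

```text
t: 16.0
ee_pos: [450.4, -170.0, 179.2]
ee_rot: [-3.139, 0.003, 0.29]
contact_force: [-0.2, -0.7, -0.6]
width: 54.6
gripper_force: 0.0
t: 16.8
ee_pos: [458.6, 23.4, 308.0]
ee_rot: [-3.14, -0.002, 0.12]
contact_force: [-0.5, 0.6, -0.0]
width: 54.9
gripper_force: 0.0
{'red': (array([450.,  55.]), array([65., 56.]), 87.4, 186, 86), 'yellow': (array([452., -62.]), array([57., 63.]), 10.8, 223, 86), 'green': (array([453., 160.]), array([53., 65.]), 7.0, 138, 86), 'blue': (array([ 431., -166.]), array([57., 33.]), 67.0, 116, 86)}
139 [ 453.41061047 -178.03379982  131.37590134] [ 442.72839072 -191.18253354   95.34534767] [ 463.83400386 -153.61307869  141.07450612]
turn [-0.0005 -0.0009  0.0064] shift [ 0.3418 -0.1667  0.0193]
[457.9912764   20.79383528 307.59851624]
red [580. 160. 190.] [585. 193. 225.]
yellow [1053.  219.  314.] [1064.  975.  376.]
```

```bash
python3 -m handwheel '[[[0,0,0,0.08,-0.04,0.02,0.25],[0,0,0,0.18,-0.09,0.02,0.25],[0,0,0,0.28,-0.14,0.02,0.25],[0,0,0,0.342,-0.167,0.02,0.25],[0,0,0,0.342,-0.167,0.02,0.25],[0,0,0,0.342,-0.167,0.02,0.25]]]'
python3 -m handwheel '[[[0,0,0,0,0,0.05,0.25],[0,0,0,0,0,0.1,0.25],[0,0,0,0,0,0.1,0.25]]]'
python3 -c "
from h import *
o=get_obs();print(o['ee_pos']);plan(586,103,182,.112,o)
s=Cam('side');P=s.P;m=mask(s,'yellow')&(P[...,2]>120)&(P[...,2]<230)&(P[...,0]>540)&(P[...,0]<640);q=P[m];print(np.median(q,0).round(),q.max(0).round())"
```

```text
t: 17.45
ee_pos: [585.8, 99.4, 298.6]
ee_rot: [3.141, 0.002, 0.112]
contact_force: [0.1, -0.5, 0.7]
width: 55.0
gripper_force: 0.0
t: 17.75
ee_pos: [583.8, 98.1, 256.9]
ee_rot: [3.14, 0.005, 0.111]
contact_force: [-0.4, -0.2, -0.5]
width: 55.0
gripper_force: 0.0
[583.82565187  98.12931835 256.87697519]
turn [ 0.0026  0.0063 -0.001 ] shift [ 0.0077 -0.0119  0.1871]
[586.  88. 189.] [593. 123. 225.]
```

```bash
python3 -m handwheel '[[[0,0,0,0.005,-0.009,0.05,0.25],[0,0,0,0.005,-0.009,0.11,0.25],[0,0,0,0.005,-0.009,0.16,0.25],[0,0,0,0.005,-0.009,0.187,0.25],[0,0,0,0.005,-0.009,0.187,0.25],[0,0,0,0.005,-0.009,0.187,0.25]]]'
python3 -m handwheel '[[[0,0,0,0,0,0,-1],[0,0,0,0,0,0,-1],[0,0,0,0,0,0,-1],[0,0,0,0,0,0,-1],[0,0,0,0,0,0,-1],[0,0,0,0,0,0,-1]]]'
python3 -m handwheel '[[[0,0,0,0,0,-0.02,-1],[0,0,0,0,0,-0.04,-1],[0,0,0,0,0,-0.06,-1],[0,0,0,0,0,-0.072,-1],[0,0,0,0,0,-0.072,-1]]]'
python3 -m handwheel '[[[0,0,0,-0.03,0,0,-1],[0,0,0,-0.07,0,0,-1],[0,0,0,-0.12,0,0,-1],[0,0,0,-0.17,0,0,-1],[0,0,0,-0.21,0,0,-1],[0,0,0,-0.22,0,-0.06,-1],[0,0,0,-0.22,0,-0.12,-1],[0,0,0,-0.22,0,-0.16,-1]]]'
python3 - <<'E'
from h import *
s=Cam("side");print(jars(s));P=s.P;print(get_obs()["ee_pos"])
m=mask(s,"yellow")&(P[...,2]>200)&(P[...,2]<330)&(P[...,0]>400)&(P[...,0]<600)&(P[...,1]<200)&(P[...,1]>-200);q=P[m];print(len(q),np.median(q,0),q.min(0),q.max(0))
plan(453,-61,270,.19)
E
```

```text
t: 18.4
ee_pos: [588.5, 104.6, 185.5]
ee_rot: [-3.142, -0.002, 0.113]
contact_force: [0.1, -0.4, 0.8]
width: 55.1
gripper_force: 0.0
t: 19.0
ee_pos: [588.3, 104.9, 184.9]
ee_rot: [-3.142, -0.001, 0.113]
contact_force: [-0.7, -0.7, 5.8]
width: 37.7
gripper_force: 30.0
t: 19.5
ee_pos: [588.3, 104.8, 213.8]
ee_rot: [-3.142, -0.001, 0.113]
contact_force: [-0.3, -1.2, -1.0]
width: 37.7
gripper_force: 30.0
t: 20.3
ee_pos: [500.5, 94.9, 278.3]
ee_rot: [3.141, -0.001, 0.113]
contact_force: [0.3, 0.7, -1.4]
width: 37.2
gripper_force: 30.0
{'red': (array([450.,  54.]), array([61., 56.]), 86.8, 181, 86), 'yellow': (array([453., -61.]), array([58., 66.]), 9.3, 233, 86), 'green': (array([453., 159.]), array([52., 68.]), 3.2, 140, 86), 'blue': (array([ 431., -167.]), array([59., 33.]), 68.3, 117, 86)}
[501.7771839   95.29874619 280.38100561]
146 [498.59851165  76.6676783  263.78411088] [491.85532245  72.05083148 200.61629431] [504.29305895 113.46519165 313.29084963]
turn [ 0.0002 -0.0058 -0.0979] shift [-0.1654  0.3745  0.0252]
```

```bash
python3 -m handwheel '[[[0,0,0,-0.02,0.05,0,-1],[0,0,-0.05,-0.05,0.12,0,-1],[0,0,-0.1,-0.08,0.19,0,-1],[0,0,-0.1,-0.11,0.26,0,-1],[0,0,-0.1,-0.14,0.33,0,-1],[0,0,-0.1,-0.16,0.375,0,-1],[0,0,-0.1,-0.16,0.375,0,-1],[0,0,-0.1,-0.16,0.375,0,-1]]]'
python3 - <<'E'
from h import *
s=Cam("side");P=s.P;print(get_obs()["ee_pos"],jars(s)["yellow"])
m=mask(s,"yellow")&(P[...,2]>200)&(P[...,2]<330)&(P[...,0]>400)&(P[...,0]<600)&(P[...,1]<200)&(P[...,1]>-200);q=P[m];print(len(q),np.median(q,0),q.min(0),q.max(0))
plan(455,-61,98,.19)
E
```

```text
t: 21.15
ee_pos: [453.6, -61.1, 276.5]
ee_rot: [-3.141, 0.0, 0.191]
contact_force: [-0.5, -0.5, -0.9]
width: 37.5
gripper_force: 30.0
[453.78741309 -60.46322477 276.63850859] (array([453., -61.]), array([56., 65.]), 11.6, 225, 86)
169 [452.61499191 -79.42989956 260.78385999] [443.35871922 -93.98117043 201.27308111] [458.86999663 -44.54639717 311.75891906]
turn [-0.0008  0.0001  0.0033] shift [0.0027 0.0022 0.4466]
```

```bash
python3 -m handwheel '[[[0,0,0,0.005,0.001,0.05,-1],[0,0,0,0.005,0.001,0.12,-1],[0,0,0,0.005,0.001,0.19,-1],[0,0,0,0.005,0.001,0.25,-1],[0,0,0,0.005,0.001,0.3,-1],[0,0,0,0.005,0.001,0.34,-1],[0,0,0,0.005,0.001,0.38,-1],[0,0,0,0.005,0.001,0.38,-1]]]'
python3 -m handwheel '[[[0,0,0,0,0,0.02,-1],[0,0,0,0,0,0.035,-1],[0,0,0,0,0,0.05,-1],[0,0,0,0,0,0.058,-1],[0,0,0,0,0,0.062,-1],[0,0,0,0,0,0.062,-1]]]'
```

```text
t: 22.0
ee_pos: [454.6, -59.8, 123.2]
ee_rot: [-3.139, 0.003, 0.194]
contact_force: [-0.4, 0.3, -1.6]
width: 37.9
gripper_force: 30.0
t: 22.6
ee_pos: [457.0, -61.3, 101.2]
ee_rot: [3.141, -0.002, 0.192]
contact_force: [-1.7, 1.0, 9.7]
width: 37.5
gripper_force: 30.0
```

```bash
python3 -m handwheel '[[[0,0,0,0,0,0,-0.1],[0,0,0,0,0,0,0.25],[0,0,0,0,0,0,0.25],[0,0,0,0,0,0,0.25],[0,0,0,0,0,-0.03,0.25],[0,0,0,0,0,-0.1,0.25],[0,0,0,0,0,-0.2,0.25]]]'
python3 -m handwheel '[[[0,0,0,0,0,-0.1,0.25],[0,0,0,0,0,-0.2,0.25],[0,0,0.05,0,-0.1,-0.3,0.25],[0,0,0.1,0.05,-0.2,-0.32,0.25],[0,0,0.1,0.12,-0.3,-0.32,0.25],[0,0,0.1,0.2,-0.4,-0.32,0.25],[0,0,0.1,0.28,-0.45,-0.32,0.25],[0,0,0.1,0.28,-0.45,-0.32,0.25]]]'
python3 - <<'E'
from h import *
s=Cam("side");P=s.P
print(jars(s))
m=mask(s,"yellow")&(P[...,2]>95)&(P[...,0]>350)&(P[...,0]<560)&(P[...,1]<0)&(P[...,1]>-150);q=P[m];print(len(q),np.median(q,0),q.min(0),q.max(0))
plan(578,175,300,.112);print(get_obs()["ee_pos"])
m=mask(s,"red")&(P[...,2]>120)&(P[...,0]>540);q=P[m];print(np.median(q,0).round(),q.max(0).round())
E
```

```text
t: 23.3
ee_pos: [454.3, -61.2, 180.4]
ee_rot: [-3.14, 0.003, 0.192]
contact_force: [1.7, -0.6, 0.8]
width: 55.3
gripper_force: 0.0
t: 24.1
ee_pos: [532.7, 141.4, 308.6]
ee_rot: [-3.138, -0.001, 0.119]
contact_force: [-1.1, -0.9, -1.2]
width: 54.9
gripper_force: 0.0
{'red': (array([451.,  55.]), array([63., 57.]), 86.9, 187, 86), 'yellow': (array([453., -63.]), array([57., 66.]), 11.1, 231, 86), 'green': (array([454., 157.]), array([53., 61.]), 4.8, 136, 86), 'blue': (array([ 430., -167.]), array([57., 32.]), 69.8, 115, 86)}
119 [454.10597051 -72.71062103 129.11320818] [446.25097055 -83.99239053  95.64723821] [462.13672881 -44.76215276 141.02330084]
turn [-0.0024  0.0007  0.0059] shift [ 0.1258 -0.0763  0.0209]
[531.58095812 138.80375344 308.33015092]
[580. 160. 191.] [584. 194. 224.]
```

```bash
python3 -m handwheel '[[[0,0,0,0.06,-0.04,0.02,0.25],[0,0,0,0.126,-0.078,0.02,0.25],[0,0,0,0.126,-0.078,0.05,0.25],[0,0,0,0.126,-0.078,0.12,0.25],[0,0,0,0.126,-0.078,0.12,0.25],[0,0,0,0.126,-0.078,0.12,0.25]]]'
python3 -c "
from h import *
Cam('side');o=get_obs();print(o['ee_pos']);plan(578,175,183,.112,o)"
```

```text
t: 24.75
ee_pos: [577.2, 171.8, 260.5]
ee_rot: [3.141, 0.001, 0.112]
contact_force: [-0.3, -0.2, 0.6]
width: 55.2
gripper_force: 0.0
[577.86841967 172.345163   261.29140144]
turn [ 0.0006 -0.0009  0.0003] shift [ 0.0009 -0.0066  0.1957]
```

```bash
python3 -m handwheel '[[[0,0,0,0.001,-0.006,0.05,0.25],[0,0,0,0.001,-0.006,0.11,0.25],[0,0,0,0.001,-0.006,0.16,0.25],[0,0,0,0.001,-0.006,0.196,0.25],[0,0,0,0.001,-0.006,0.196,0.25],[0,0,0,0.001,-0.006,0.196,0.25]]]'
python3 -m handwheel '[[[0,0,0,0,0,0,-1],[0,0,0,0,0,0,-1],[0,0,0,0,0,0,-1],[0,0,0,0,0,0,-1],[0,0,0,0,0,0,-1],[0,0,0,0,0,0,-1]]]'
python3 -m handwheel '[[[0,0,0,0,0,-0.02,-1],[0,0,0,0,0,-0.04,-1],[0,0,0,0,0,-0.06,-1],[0,0,0,0,0,-0.072,-1],[0,0,0,0,0,-0.072,-1]]]'
python3 -m handwheel '[[[0,0,0,-0.03,0,0,-1],[0,0,0,-0.07,0,0,-1],[0,0,0,-0.12,0,0,-1],[0,0,0,-0.17,0,0,-1],[0,0,0,-0.21,0,0,-1],[0,0,0,-0.22,0,-0.06,-1],[0,0,0,-0.22,0,-0.12,-1],[0,0,0,-0.22,0,-0.16,-1]]]'
python3 - <<'E'
from h import *
s=Cam("side");print(jars(s)["red"]);P=s.P;print(get_obs()["ee_pos"])
m=mask(s,"red")&(P[...,2]>200)&(P[...,2]<330)&(P[...,0]>400)&(P[...,0]<600)&(P[...,1]<300)&(P[...,1]>-200);q=P[m];print(len(q),np.median(q,0),q.min(0),q.max(0))
plan(452,56,275,-.05)
E
```

```text
t: 25.4
ee_pos: [578.6, 175.8, 182.8]
ee_rot: [-3.141, -0.001, 0.113]
contact_force: [0.9, 0.5, 1.6]
width: 55.2
gripper_force: 0.0
t: 26.0
ee_pos: [578.6, 175.9, 182.5]
ee_rot: [-3.141, -0.001, 0.113]
contact_force: [-0.4, -0.6, 5.1]
width: 37.7
gripper_force: 30.0
t: 26.5
ee_pos: [578.5, 175.9, 211.4]
ee_rot: [-3.141, -0.001, 0.113]
contact_force: [0.5, 0.4, -0.6]
width: 37.6
gripper_force: 30.0
t: 27.3
ee_pos: [490.7, 165.9, 275.9]
ee_rot: [3.142, -0.001, 0.113]
contact_force: [-0.0, -0.3, -1.1]
width: 37.6
gripper_force: 30.0
(array([450.,  55.]), array([62., 56.]), 86.8, 184, 86)
[491.94239856 166.5339561  277.96984766]
114 [491.44260846 147.64994058 258.95592845] [485.50506515 141.62547375 200.37762243] [496.91885254 184.11506688 296.2488632 ]
turn [-0.0013 -0.0056  0.2079] shift [-0.1305  0.2633  0.0067]
```

```bash
python3 -m handwheel '[[[0,0,0.04,-0.02,0.04,0,-1],[0,0,0.08,-0.04,0.09,0,-1],[0,0,0.12,-0.07,0.15,0,-1],[0,0,0.16,-0.1,0.21,0,-1],[0,0,0.2,-0.13,0.262,0,-1],[0,0,0.2,-0.132,0.263,0,-1],[0,0,0.2,-0.132,0.263,0,-1]]]'
python3 - <<'E'
from h import *
Cam("side");s=Cam("side");P=s.P;print(get_obs()["ee_pos"],jars(s))
plan(451.5,56,98,-.05)
E
```

```text
t: 28.05
ee_pos: [449.9, 55.2, 274.2]
ee_rot: [3.142, 0.0, -0.044]
contact_force: [-0.2, 0.6, -0.5]
width: 37.5
gripper_force: 30.0
[450.26973026  56.33501528 274.39753596] {'red': (array([450.,  55.]), array([62., 56.]), 87.3, 186, 86), 'yellow': (array([452., -62.]), array([57., 63.]), 9.0, 229, 86), 'green': (array([442., 149.]), array([43., 73.]), 36.9, 86, 85), 'blue': (array([ 431., -166.]), array([58., 33.]), 67.6, 117, 86)}
turn [-0.0009 -0.0002  0.0099] shift [0.0031 0.001  0.441 ]
```

```bash
python3 -m handwheel '[[[0,0,0,0.002,0,0.05,-1],[0,0,0,0.002,0,0.12,-1],[0,0,0,0.002,0,0.19,-1],[0,0,0,0.002,0,0.25,-1],[0,0,0,0.002,0,0.3,-1],[0,0,0,0.002,0,0.34,-1],[0,0,0,0.002,0,0.38,-1],[0,0,0,0.002,0,0.38,-1]]]'
python3 -m handwheel '[[[0,0,0,0,0,0.02,-1],[0,0,0,0,0,0.035,-1],[0,0,0,0,0,0.05,-1],[0,0,0,0,0,0.058,-1],[0,0,0,0,0,0.062,-1],[0,0,0,0,0,0.062,-1]]]'
```

```text
t: 28.95
ee_pos: [449.7, 56.3, 120.8]
ee_rot: [-3.141, 0.004, -0.042]
contact_force: [0.3, -0.7, -1.1]
width: 37.6
gripper_force: 30.0
t: 29.55
ee_pos: [452.0, 55.2, 98.7]
ee_rot: [3.141, -0.002, -0.044]
contact_force: [-1.4, -1.1, 9.9]
width: 37.2
gripper_force: 30.0
```

```bash
python3 -m handwheel '[[[0,0,0,0,0,0,-0.1],[0,0,0,0,0,0,0.25],[0,0,0,0,0,0,0.25],[0,0,0,0,0,0,0.25],[0,0,0,0,0,-0.03,0.25],[0,0,0,0,0,-0.1,0.25],[0,0,0,0,0,-0.2,0.25]]]'
python3 -m handwheel '[[[0,0,0,0,0,-0.1,1],[0,0,0,0,0,-0.2,1],[0,0,0,0,0,-0.3,1],[0,0,0,0,0,-0.35,1],[0,0,0,0,0,-0.35,1],[0,0,0,0,0,-0.35,1]]]'
python3 - <<'E'
from h import *
s=Cam("side");print(jars(s));P=s.P
for col in HUE:
    m=mask(s,col)&(P[...,2]>95)&(P[...,0]>400)&(P[...,0]<500)&(P[...,1]<230)&(P[...,1]>-250);q=P[m];print(col,len(q),np.median(q,0).round(),q.max(0).round())
t=Cam("top");P=t.P;print(jars(t))
m=(t.hsv[...,1]<45)&(t.hsv[...,2]>140)&(P[...,2]>10)&(P[...,2]<22)&(P[...,0]>490)&(P[...,0]<680)&(P[...,1]>205)&(P[...,1]<380)
m=cv2.morphologyEx(m.astype(np.uint8),cv2.MORPH_CLOSE,np.ones((5,5)))
c=max(cv2.findContours(m,0,2)[0],key=cv2.contourArea)
pts=np.array([t.plane(p[0],16)[:2] for p in c],np.float32);print("timer",cv2.minAreaRect(pts))
m=mask(t,"red",110,50)&(P[...,0]>500)&(P[...,0]<680)&(P[...,1]>230)&(P[...,1]<380)&(P[...,2]<30);uv=np.argwhere(m)[:,::-1];print(len(uv),t.plane(uv.mean(0),10),uv.mean(0))
cv2.imwrite("pics/t4.png",cv2.resize(t.rgb[150:320,120:440],None,fx=2.5,fy=2.5)[:,:,::-1])
E
```

```text
t: 30.25
ee_pos: [449.5, 55.2, 178.1]
ee_rot: [-3.141, 0.004, -0.043]
contact_force: [1.1, -0.6, -0.2]
width: 55.3
gripper_force: 0.0
t: 30.85
ee_pos: [450.6, 55.2, 317.9]
ee_rot: [3.141, -0.0, -0.044]
contact_force: [0.2, -0.8, -0.8]
width: 87.8
gripper_force: 0.0
{'red': (array([450.,  55.]), array([62., 56.]), 86.5, 184, 86), 'yellow': (array([453., -62.]), array([56., 63.]), 11.9, 228, 86), 'green': (array([453., 159.]), array([53., 64.]), 7.0, 133, 86), 'blue': (array([ 431., -166.]), array([58., 33.]), 68.2, 114, 86)}
red 86 [451.  38. 132.] [457.  72. 348.]
yellow 120 [454. -72. 129.] [462. -46. 142.]
green 73 [455. 144. 124.] [464. 176. 141.]
blue 144 [ 453. -178.  130.] [ 464. -154.  141.]
{'red': (array([430.,  72.]), array([31., 12.]), 83.5, 39, 86), 'yellow': None, 'green': (array([454., 170.]), array([52., 33.]), 8.4, 83, 86), 'blue': (array([ 436., -195.]), array([16., 39.]), 44.7, 52, 86)}
timer ((573.6033325195312, 272.36212158203125), (61.718605041503906, 61.413970947265625), 79.07481384277344)
18 [573.65172362 320.0844951   10.        ] [210.05555556 221.72222222]
```

View pics/t4.png

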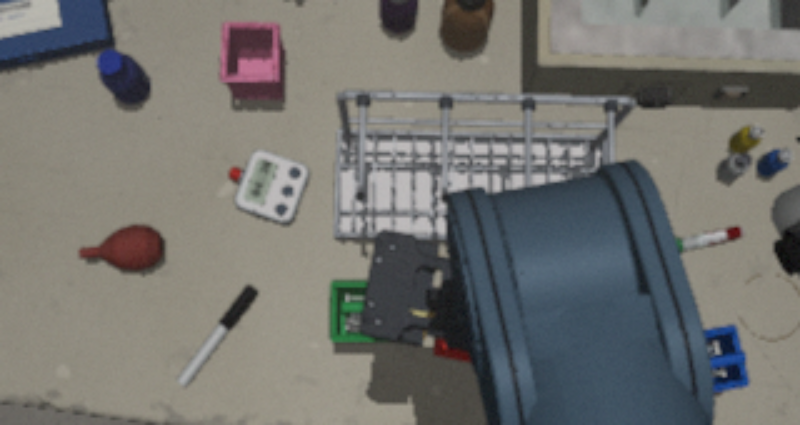

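The crop shows the red, yellow, green and blue carriers down in their jars, the timer at (272,187) with its plunger at (236,173), and nothing else moved. I'll go to the timer, turning the tool so that it grips across the timer's y.

```bash
python3 -m handwheel '[[[0,0,-0.12,0.02,-0.05,0,1],[0,0,-0.24,0.04,-0.1,0,1],[0,0,-0.36,0.06,-0.16,0,1],[0,0,-0.48,0.08,-0.22,0,1],[0,0,-0.6,0.1,-0.28,0,1],[0,0,-0.72,0.107,-0.34,0,1],[0,0,-0.84,0.107,-0.368,0,1],[0,0,-0.9,0.107,-0.368,0,1]]]'
python3 -c "
from h import *
Cam('side');o=get_obs();print(o['ee_pos'],o['joint_positions'].round(2));plan(576.3,286,130,1.379,o)"
```

```text
t: 31.75
ee_pos: [498.8, 202.6, 316.2]
ee_rot: [-3.139, 0.002, 0.67]
contact_force: [-0.7, -0.1, -1.1]
width: 88.4
gripper_force: 0.0
[499.03699367 201.3552126  316.12302708] [ 0.2   0.36 -0.86  1.67  0.29  1.24 -1.62]
turn [-0.0037  0.002  -0.9029] shift [ 0.2839 -0.045   0.4647]
```

```bash
python3 -m handwheel '[[[0,0,-0.12,0.05,-0.01,0,1],[0,0,-0.24,0.1,-0.02,0.05,1],[0,0,-0.36,0.15,-0.03,0.12,1],[0,0,-0.48,0.2,-0.04,0.2,1],[0,0,-0.6,0.25,-0.045,0.28,1],[0,0,-0.72,0.284,-0.045,0.36,1],[0,0,-0.84,0.284,-0.045,0.43,1],[0,0,-0.9,0.284,-0.045,0.465,1]]]'
python3 - <<'E'
from h import *
s=Cam('side');o=get_obs();print(o['ee_pos'],o["ee_rot"],o['joint_positions'].round(2));plan(576.3,286,40,1.379,o);plan(576.3,286,4,1.379,o)
cv2.imwrite("pics/s5.png",cv2.resize(s.rgb[150:290,180:340],None,fx=4,fy=4)[:,:,::-1])
E
```

```text
t: 32.6
ee_pos: [576.6, 283.2, 127.2]
ee_rot: [-3.137, 0.004, 1.372]
contact_force: [1.0, -0.4, 0.3]
width: 87.9
gripper_force: 0.0
[575.93179944 282.52713114 125.8883744 ] [-3.13519854  0.00496385  1.37372173] [ 0.02  0.79 -0.84  1.59  0.64  1.08 -1.2 ]
turn [-0.0082  0.0063 -0.0067] shift [0.0098 0.0006 0.2147]
turn [-0.0082  0.0063 -0.0067] shift [0.0102 0.0012 0.3047]
```

View pics/s5.png

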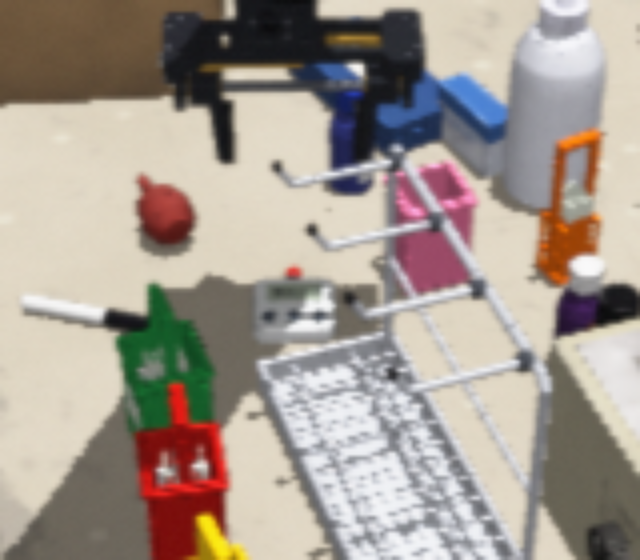

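The side crop shows the open gripper above and behind the timer at (295,310), with the plunger at (294,272). I'll cross-check those positions before descending.

```bash
python3 - <<'E'
from h import *
s=Cam("side");P=s.P
m=mask(s,"red",90,40)&(P[...,0]>540)&(P[...,0]<620)&(P[...,1]>280)&(P[...,1]<345)&(P[...,2]<30);uv=np.argwhere(m)[:,::-1];print("plunger",len(uv),P[m].mean(0),s.plane(uv.mean(0),11))
m=(P[...,2]>13)&(P[...,2]<19)&(P[...,0]>500)&(P[...,0]<650)&(P[...,1]>218)&(P[...,1]<330)
q=P[m][:,:2].astype(np.float32);print(len(q),cv2.minAreaRect(q),np.median(P[m],0))
E
```

```text
plunger 7 [580.55705098 315.01918537  12.0460261 ] [580.81680516 316.24195393  11.        ]
216 ((574.7312622070312, 277.00335693359375), (77.59676361083984, 61.414764404296875), 76.85233306884766) [574.16042564 271.56801904  15.90747526]
```

```bash
python3 -m handwheel '[[[0,0,0,0.006,0.001,0.06,1],[0,0,0,0.01,0.001,0.12,1],[0,0,0,0.01,0.001,0.18,1],[0,0,0,0.01,0.001,0.24,1],[0,0,0,0.01,0.001,0.25,1],[0,0,0,0.01,0.001,0.25,1]]]'
python3 -c "
from h import *
Cam('side');o=get_obs();print(o['ee_pos'],o['ee_rot']);plan(576.3,286,5,1.379,o)"
```

```text
t: 33.3
ee_pos: [579.6, 288.2, 31.9]
ee_rot: [-3.141, 0.0, 1.369]
contact_force: [0.0, -0.0, 0.7]
width: 87.5
gripper_force: 0.0
[580.2139766  288.73379299  32.84015416] [ 3.14092980e+00 -8.57883683e-04  1.36881542e+00]
turn [ 0.0008 -0.0011 -0.013 ] shift [-0.0087 -0.0083  0.0696]
```

```bash
python3 -m handwheel '[[[0,0,-0.01,-0.006,-0.007,0.03,1],[0,0,-0.01,-0.006,-0.007,0.05,1],[0,0,-0.01,-0.006,-0.007,0.065,1],[0,0,-0.01,-0.006,-0.007,0.065,1]]]'
python3 -m handwheel '[[[0,0,0,0,0,0,0.6],[0,0,0,0,0,0,0.3],[0,0,0,0,0,0,0],[0,0,0,0,0,0,-1],[0,0,0,0,0,0,-1],[0,0,0,0,0,0,-1]]]'
python3 -c "
from h import *
Cam('side');o=get_obs();print(o['ee_pos'],o['ee_rot'],o['width'])"
```

```text
t: 33.75
ee_pos: [576.0, 286.0, 4.7]
ee_rot: [-3.14, 0.001, 1.378]
contact_force: [0.8, 0.1, -1.7]
width: 88.0
gripper_force: 0.0
t: 34.35
ee_pos: [576.6, 286.5, 5.8]
ee_rot: [3.141, -0.0, 1.378]
contact_force: [0.3, 0.8, 0.4]
width: 41.9
gripper_force: 0.0
[576.53782505 286.50444961   5.7214715 ] [-3.14158529e+00  4.50119286e-06  1.37754812e+00] 38.031715511922116
```

```bash
python3 - <<'E'
from h import *
s=Cam('side');t=Cam('top')
a=cv2.resize(s.rgb[170:290,190:350],(480,360));b=cv2.resize(t.rgb[170:270,150:270],(432,360))
im=np.zeros((360,800,3),np.uint8);im[:,:400]=a[:,:400];im[:,400:]=b[:,:400]
cv2.imwrite("pics/s6.png",im[:,:,::-1])
print(get_obs()["width"],get_obs()["gripper_force"])
E
```

```text
30.28930377069146 0.0
```

View pics/s6.png

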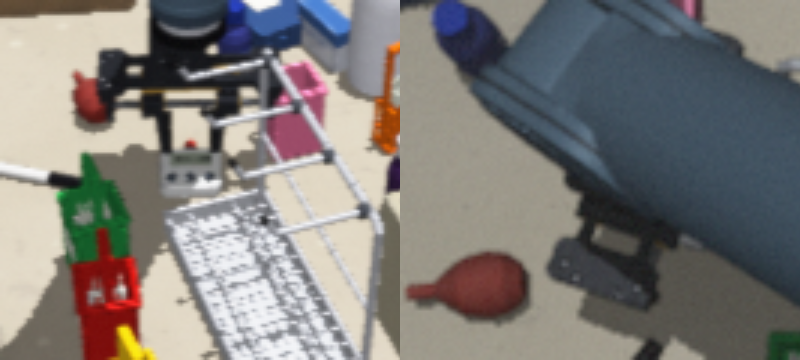

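```bash
python3 - <<'E'
from h import *
s=Cam("side");P=s.P
m=mask(s,"red",90,40)&(P[...,0]>540)&(P[...,0]<620)&(P[...,1]>270)&(P[...,1]<345)&(P[...,2]<40);uv=np.argwhere(m)[:,::-1];print("plunger",len(uv),P[m].mean(0),uv.mean(0))
m=(P[...,2]>13)&(P[...,2]<19)&(P[...,0]>500)&(P[...,0]<650)&(P[...,1]>218)&(P[...,1]<330)&(s.hsv[...,2]>90)
q=P[m][:,:2].astype(np.float32);print(len(q),cv2.minAreaRect(q),np.median(P[m],0),q.min(0),q.max(0))
print(s.proj((576,286,5)), s.proj((581,318,9)),get_obs()["ee_pos"])
m=(P[...,2]>5)&(P[...,2]<60)&(P[...,0]>480)&(P[...,0]<650)&(P[...,1]>260)&(P[...,1]<330)&(s.hsv[...,2]<60)
for z in range(20,60,10):
    k=m&(abs(P[...,2]-z)<5);print(z,P[k].mean(0),P[k].min(0),P[k].max(0))
E
```

```text
plunger 6 [581.02038319 312.55336011  14.27882845] [253.  217.5]
179 ((575.0878295898438, 277.1297302246094), (78.6255111694336, 61.262874603271484), 77.7528076171875) [575.0841015  267.26640867  15.67978722] [538.73926 233.72568] [608.31104 316.6087 ]
[253.24379997 225.05999548] [252.66433557 217.69547226] [576.53092494 286.49957974   5.69957112]<stdin>:9: RuntimeWarning: Mean of empty slice.
  ret = um.true_divide(
Traceback (most recent call last):
ValueError: zero-size array to reduction operation minimum which has no identity
```

```bash
python3 - <<'E'
from h import *
s=Cam("side");P=s.P
for v in range(205,232,2): print(v,[ (u,*P[v,u].round().astype(int),s.hsv[v,u,2]) for u in (245,250,254,262,265)])
print(get_obs()["width"])
E
```

```text
205 [(245, np.int64(546), np.int64(257), np.int64(115), np.uint8(31)), (250, np.int64(562), np.int64(263), np.int64(108), np.uint8(116)), (254, np.int64(573), np.int64(257), np.int64(111), np.uint8(110)), (262, np.int64(596), np.int64(247), np.int64(114), np.uint8(28)), (265, np.int64(605), np.int64(246), np.int64(113), np.uint8(27))]
207 [(245, np.int64(545), np.int64(254), np.int64(110), np.uint8(29)), (250, np.int64(585), np.int64(382), np.int64(3), np.uint8(221)), (254, np.int64(599), np.int64(383), np.int64(0), np.uint8(224)), (262, np.int64(595), np.int64(243), np.int64(110), np.uint8(25)), (265, np.int64(605), np.int64(244), np.int64(107), np.uint8(34))]
209 [(245, np.int64(550), np.int64(281), np.int64(80), np.uint8(28)), (250, np.int64(584), np.int64(376), np.int64(0), np.uint8(220)), (254, np.int64(597), np.int64(374), np.int64(-1), np.uint8(226)), (262, np.int64(602), np.int64(273), np.int64(77), np.uint8(78)), (265, np.int64(634), np.int64(364), np.int64(0), np.uint8(201))]
211 [(245, np.int64(550), np.int64(284), np.int64(70), np.uint8(32)), (250, np.int64(582), np.int64
[... 2889 characters left out ...]
p.uint8(219))]
229 [(245, np.int64(544), np.int64(262), np.int64(15), np.uint8(101)), (250, np.int64(560), np.int64(259), np.int64(14), np.uint8(140)), (254, np.int64(572), np.int64(253), np.int64(17), np.uint8(74)), (262, np.int64(597), np.int64(252), np.int64(13), np.uint8(148)), (265, np.int64(611), np.int64(267), np.int64(-3), np.uint8(210))]
231 [(245, np.int64(542), np.int64(252), np.int64(15), np.uint8(135)), (250, np.int64(557), np.int64(245), np.int64(18), np.uint8(146)), (254, np.int64(570), np.int64(244), np.int64(17), np.uint8(159)), (262, np.int64(595), np.int64(243), np.int64(12), np.uint8(233)), (265, np.int64(608), np.int64(257), np.int64(-2), np.uint8(118))]
22.0877080102282
```

```bash
python3 -m handwheel '[[[0,0,0,0,0,-0.03,-1],[0,0,0,0,0,-0.05,-1],[0,0,0,0,0,-0.1,-1],[0,0,0,0,0,-0.1,-1],[0,0,0,0,0,-0.1,-1]]]'
cat >> h.py <<'E'
def tips(s):
    P=s.P; o=get_obs(); e=o["ee_pos"]
    m=(np.hypot(P[...,0]-e[0],P[...,1]-e[1])<75)&(P[...,2]>e[2]-15)&(P[...,2]<e[2]+90)&(s.hsv[...,2]<90)&(P[...,2]>25)
    print("tcp",e.round(1),"w",round(o["width"],1))
    for z in range(int(e[2])-10,int(e[2])+80,10):
        k=m&(abs(P[...,2]-z)<=5)
        if k.any(): print(z,k.sum(),P[k].min(0).round(),P[k].max(0).round())
E
python3 - <<'E'
from h import *
tips(Cam("side"))
E
python3 -m handwheel '[[[0,0,0,0,0,0,1],[0,0,0,0,0,0,1],[0,0,0,0,0,0,1],[0,0,0,0,0,0,1],[0,0,0,0,0,0,1],[0,0,0,0,0,0,1],[0,0,0,0,0,0,1]]]'
python3 - <<'E'
from h import *
tips(Cam("side"))
E
```

```text
t: 35.1
ee_pos: [577.2, 286.7, 46.8]
ee_rot: [3.14, -0.001, 1.377]
contact_force: [0.1, 0.2, -0.2]
width: 0.5
gripper_force: 0.0
tcp [576.7 286.4  46. ] w 0.1
75 10 [568. 276.  72.] [587. 279.  80.]
85 21 [562. 273.  80.] [584. 282.  90.]
95 21 [561. 272.  90.] [587. 284. 100.]
105 24 [562. 272. 100.] [590. 284. 109.]
115 37 [560. 273. 111.] [590. 295. 120.]
t: 35.85
ee_pos: [576.5, 286.5, 45.7]
ee_rot: [-3.142, 0.0, 1.378]
contact_force: [-0.9, 0.5, 0.0]
width: 54.4
gripper_force: 0.0
tcp [576.5 286.5  45.7] w 58.4
75 6 [537. 270.  73.] [604. 287.  79.]
85 15 [537. 266.  81.] [611. 287.  89.]
95 21 [535. 266.  90.] [614. 286. 100.]
105 20 [535. 268. 101.] [615. 288. 110.]
115 32 [533. 267. 110.] [614. 300. 119.]
```

```bash
python3 - <<'E'
from h import *
for n in ("side",):
    s=Cam(n);P=s.P;e=get_obs()["ee_pos"];print(e,get_obs()["width"])
    m=(np.hypot(P[...,0]-e[0],P[...,1]-e[1])<70)&(P[...,2]>22)&(P[...,2]<90)
    for z in range(25,90,6):
        k=m&(abs(P[...,2]-z)<=3)
        if k.any(): print(z,k.sum(),P[k].min(0).round(),P[k].max(0).round(),s.hsv[k][:,2].mean())
    for x in(540,615): print(s.proj((x,280,46)),s.proj((x,280,75)))
    cv2.imwrite("pics/s7.png",cv2.resize(s.rgb[180:250,215:295],None,fx=7,fy=7)[:,:,::-1])
E
```

```text
[576.51607636 286.5171561   45.67448004] 62.28693532015371
67 2 [538. 286.  69.] [547. 287.  70.] 155.0
73 5 [541. 273.  71.] [612. 285.  76.] 121.6
79 17 [534. 269.  76.] [614. 286.  82.] 72.82352941176471
85 14 [538. 267.  82.] [617. 298.  87.] 88.35714285714286
[242.29461804 218.12501074] [242.03382785 210.97196971]
[265.47984865 214.70527844] [265.5312707  207.58538018]
```

View pics/s7.png

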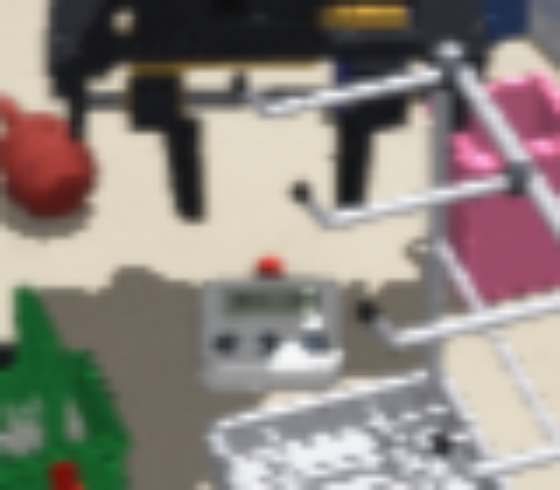

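The picture shows the open fingertips (crop (190,215) and (352,203)) hanging well above the timer at (270,330). They're about 70 mm high while the reported TCP is 46 mm, so the real tips are about 25 mm above the reported TCP. I'll descend further in small steps and watch the force.

```bash
python3 -m handwheel '[[[0,0,0,0,0,0.03,1],[0,0,0,0,0,0.07,1],[0,0,0,0,0,0.11,1],[0,0,0,0,0,0.125,1],[0,0,0,0,0,0.125,1],[0,0,0,0,0,0.125,1]]]'
python3 - <<'E'
from h import *
s=Cam("side");P=s.P;e=get_obs()["ee_pos"];print(e,get_obs()["width"],get_obs()["contact_force"])
for u in range(236,272): 
    col=P[205:240,u]; k=(s.hsv[205:240,u,2]<90)&(col[:,2]>2)&(np.abs(col[:,1]-280)<25)&((col[:,0]<545)|(col[:,0]>605))
    if k.any(): print(u,col[k][-1].round())
E
```

```text
t: 36.55
ee_pos: [576.1, 286.6, -4.6]
ee_rot: [-3.141, 0.0, 1.378]
contact_force: [-1.0, -0.0, -0.1]
width: 88.4
gripper_force: 0.0
[576.46799057 286.75744699  -4.1419693 ] 88.54319101652851 [-1.41095833 -0.27516425  1.05613806]
236 [520. 287.  24.]
237 [523. 285.  25.]
238 [527. 289.  21.]
239 [530. 287.  22.]
240 [532. 269. 100.]
241 [535. 268. 101.]
242 [539. 270.  99.]
243 [541. 266. 102.]
244 [544. 264. 103.]
267 [619. 274.   3.]
268 [621. 272.  21.]
269 [624. 270.  22.]
270 [626. 264.  27.]
271 [630. 267.  23.]
```

```bash
python3 -m handwheel '[[[0,0,0,0,0,0.012,1],[0,0,0,0,0,0.024,1],[0,0,0,0,0,0.032,1],[0,0,0,0,0,0.032,1]]]'
python3 -m handwheel '[[[0,0,0,0,0,0,0.6],[0,0,0,0,0,0,0.5],[0,0,0,0,0,0,-1],[0,0,0,0,0,0,-1],[0,0,0,0,0,0,-1]]]'
python3 -m handwheel '[[[0,0,0,0,0,0,-1],[0,0,0,0,0,0,-1],[0,0,0,0,0,0,-1]]]'
```

```text
t: 37.0
ee_pos: [576.1, 286.3, -17.7]
ee_rot: [-3.141, 0.001, 1.378]
contact_force: [-1.2, 0.8, -0.6]
width: 88.2
gripper_force: 0.0
t: 37.5
ee_pos: [576.6, 286.5, -17.0]
ee_rot: [3.141, -0.0, 1.377]
contact_force: [-0.4, 0.1, 0.2]
width: 65.7
gripper_force: 30.0
t: 37.8
ee_pos: [576.6, 286.5, -17.0]
ee_rot: [3.142, 0.0, 1.378]
contact_force: [-0.7, -0.1, 0.8]
width: 65.4
gripper_force: 30.0
```

```bash
python3 -c "
from h import *
plan(575.2,258.5,-16,1.683)"
```

```text
turn [ 1.000e-04  1.000e-04 -3.889e-01] shift [-0.0693  0.01   -0.0026]
```

```bash
python3 -m handwheel '[[[0,0,-0.08,-0.005,0,-0.002,-1],[0,0,-0.18,-0.02,0.003,-0.002,-1],[0,0,-0.28,-0.04,0.006,-0.002,-1],[0,0,-0.36,-0.055,0.01,-0.002,-1],[0,0,-0.389,-0.069,0.01,-0.002,-1],[0,0,-0.389,-0.069,0.01,-0.002,-1],[0,0,-0.389,-0.069,0.01,-0.002,-1]]]'
python3 - <<'E'
from h import *
for n in ("side","top"):
    s=Cam(n);P=s.P
    m=(P[...,2]>12)&(P[...,2]<20)&(P[...,0]>500)&(P[...,0]<650)&(P[...,1]>212)&(P[...,1]<330)&(s.hsv[...,2]>100)
    q=P[m][:,:2].astype(np.float32);print(n,len(q),cv2.minAreaRect(q) if len(q) else 0,q.min(0),q.max(0))
    if n=="side": cv2.imwrite("pics/s8.png",cv2.resize(s.rgb[180:260,215:305],None,fx=7,fy=7)[:,:,::-1])
E
```

```text
t: 38.5
ee_pos: [575.2, 258.9, -16.2]
ee_rot: [3.141, -0.0, 1.682]
contact_force: [0.2, 0.0, -1.2]
width: 65.8
gripper_force: 30.0
side 196 ((575.554443359375, 252.78567504882812), (64.41476440429688, 75.40483856201172), 6.1960368156433105) [544.72656 214.69687] [610.7264  290.79486]Traceback (most recent call last):
  File "<stdin>", line 5, in <module>
    return umr_minimum(a, axis, None, out, keepdims, initial, where)
ValueError: zero-size array to reduction operation minimum which has no identity
```

View pics/s8.png

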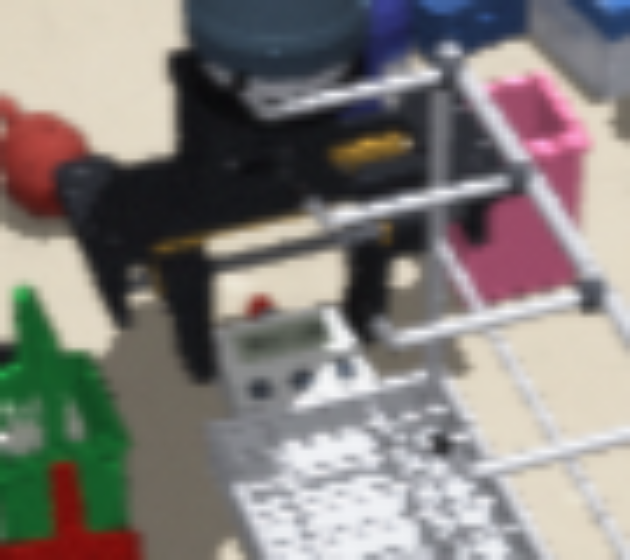

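The picture shows the timer held between the fingers, parallel to the tray's end wall and just short of it, with the plunger at (260,303) in the crop. I'll ease it into the wall.

```bash
python3 -m handwheel '[[[0,0,0,-0.004,0,0,-1],[0,0,0,-0.008,0,0,-1],[0,0,0,-0.008,0,0,-1]]]'
python3 -m handwheel '[[[0,0,0,-0.003,0,0,-1],[0,0,0,-0.005,0,0,-1],[0,0,0,-0.005,0,0,-1]]]'
```

```text
t: 38.9
ee_pos: [575.6, 255.1, -16.4]
ee_rot: [3.142, 0.0, 1.683]
contact_force: [0.8, 0.1, -1.1]
width: 65.6
gripper_force: 30.0
t: 39.2
ee_pos: [575.7, 253.6, -16.3]
ee_rot: [3.142, -0.0, 1.683]
contact_force: [0.2, 1.0, -1.0]
width: 65.6
gripper_force: 30.0
```

```bash
python3 -m handwheel '[[[0,0,0,-0.003,0,0,-1],[0,0,0,-0.005,0,0,-1],[0,0,0,-0.005,0,0,-1]]]'
python3 -m handwheel '[[[0,0,0,-0.003,0,0,-1],[0,0,0,-0.005,0,0,-1],[0,0,0,-0.005,0,0,-1]]]'
```

```text
t: 39.5
ee_pos: [575.7, 253.4, -16.0]
ee_rot: [3.141, -0.003, 1.684]
contact_force: [0.0, 4.2, -1.8]
width: 65.3
gripper_force: 30.0
t: 39.8
ee_pos: [575.6, 253.4, -15.6]
ee_rot: [3.141, -0.006, 1.686]
contact_force: [-0.7, 9.3, -2.6]
width: 65.5
gripper_force: 30.0
```

```bash
python3 -m handwheel '[[[0,0,0,0.008,0,0,-1],[0,0,0,0.008,0,0,0.6],[0,0,0,0.008,0,0,0.8],[0,0,0,0.008,0,0,1],[0,0,0,0.008,0,0,1],[0,0,0,0.008,0,0,1]]]'
python3 -m handwheel '[[[0,0,0,0,0,-0.04,1],[0,0,0,0,0,-0.1,1],[0,0,0,0,0,-0.16,1],[0,0,0,0.05,0,-0.18,-1],[0,0,0,0.1,0,-0.18,-1],[0,0,0,0.165,0,-0.18,-1],[0,0,0,0.165,0,-0.18,-1],[0,0,0,0.165,0,-0.18,-1]]]'
python3 - <<'E'
from h import *
s=Cam("side");P=s.P
m=(P[...,2]>12)&(P[...,2]<20)&(P[...,0]>500)&(P[...,0]<650)&(P[...,1]>205)&(P[...,1]<330)&(s.hsv[...,2]>100)
q=P[m][:,:2].astype(np.float32);print(len(q),cv2.minAreaRect(q),np.median(P[m],0))
m=mask(s,"red",90,40)&(P[...,0]>540)&(P[...,0]<620)&(P[...,1]>260)&(P[...,1]<345)&(P[...,2]<40);uv=np.argwhere(m)[:,::-1];print("plunger",len(uv),s.plane(uv.mean(0),11))
tips(s); plan(571.1,313,-20,1.683)
cv2.imwrite("pics/s9.png",cv2.resize(s.rgb[170:260,205:305],None,fx=6,fy=6)[:,:,::-1])
E
```

```text
t: 40.4
ee_pos: [576.0, 252.3, -16.3]
ee_rot: [3.142, 0.0, 1.683]
contact_force: [0.6, -1.1, 0.0]
width: 87.6
gripper_force: 0.0
t: 41.2
ee_pos: [568.4, 318.7, 56.6]
ee_rot: [3.141, -0.0, 1.684]
contact_force: [0.1, -0.8, -0.9]
width: 50.6
gripper_force: 0.0
250 ((590.5125732421875, 244.91213989257812), (93.4691162109375, 78.03330993652344), 0.4281790256500244) [577.39774302 240.58618141  15.79755161]
plunger 13 [571.81098742 285.21681899  11.        ]
tcp [568.8 317.5  56.2] w 46.2
86 7 [532. 304.  86.] [601. 317.  90.]
96 25 [529. 302.  92.] [608. 323. 101.]
106 15 [529. 299. 101.] [608. 325. 111.]
116 27 [527. 300. 111.] [611. 327. 121.]
126 37 [528. 299. 122.] [611. 334. 131.]
turn [ 0.0005  0.0011 -0.0002] shift [-0.0118  0.0044  0.1905]
```

View pics/s9.png

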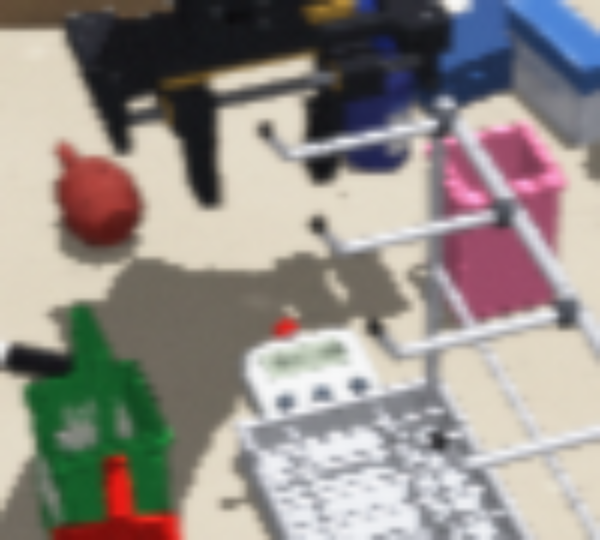

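The picture shows the timer flat against the tray's end wall, with its plunger at (285,327) in the crop facing the fingers. Measured plunger is (572, 285), as expected. I'll shut the fingers, lower them and push.

```bash
python3 -m handwheel '[[[0,0,0,0,0,0,-1],[0,0,0,0,0,0,-1],[0,0,0,0,0,0.05,-1],[0,0,0,0,0,0.1,-1],[0,0,0,0,0,0.15,-1],[0,0,0,0,0,0.18,-1],[0,0,0,0,0,0.19,-1],[0,0,0,0,0,0.19,-1]]]'
python3 -m handwheel '[[[0,0,0,-0.015,0,0,-1],[0,0,0,-0.03,0,0,-1],[0,0,0,-0.03,0,0,-1],[0,0,0,-0.03,0,0,-1]]]'
python3 - <<'E'
from h import *
Cam("side");o=get_obs();print(o["ee_pos"],o["contact_force"],o["width"])
E
```

```text
t: 42.05
ee_pos: [567.9, 318.3, -21.2]
ee_rot: [-3.14, 0.0, 1.683]
contact_force: [-0.2, -0.2, -0.4]
width: 0.6
gripper_force: 0.0
t: 42.45
ee_pos: [570.3, 306.0, -19.8]
ee_rot: [3.141, -0.0, 1.682]
contact_force: [0.5, 0.7, 0.1]
width: -0.0
gripper_force: 0.0
[570.11323071 306.32794555 -19.85123356] [-0.12974795 -0.01806228 -1.16599174] -0.07276452678670173
```

Expected contact is at tool y of about 295. I'll push in small increments.

```bash
python3 -m handwheel '[[[0,0,0,-0.01,0,0,-1],[0,0,0,-0.02,0,0,-1],[0,0,0,-0.025,0,0,-1],[0,0,0,-0.025,0,0,-1]]]'
python3 -m handwheel '[[[0,0,0,-0.005,0,0,-1],[0,0,0,-0.01,0,0,-1],[0,0,0,-0.01,0,0,-1]]]'
```

```text
t: 42.9
ee_pos: [571.1, 295.7, -20.4]
ee_rot: [-3.141, 0.0, 1.682]
contact_force: [-0.3, -0.5, 0.2]
width: 0.2
gripper_force: 0.0
t: 43.2
ee_pos: [570.8, 293.2, -20.2]
ee_rot: [-3.141, -0.001, 1.684]
contact_force: [-0.8, 1.8, 0.1]
width: 0.2
gripper_force: 1.2
```

```bash
python3 -m handwheel '[[[0,0,0,-0.005,0,0,-1],[0,0,0,-0.01,0,0,-1],[0,0,0,-0.01,0,0,-1]]]'
python3 -m handwheel '[[[0,0,0,-0.004,0,0,-1],[0,0,0,-0.008,0,0,-1],[0,0,0,-0.008,0,0,-1]]]'
```

```text
t: 43.5
ee_pos: [571.3, 289.0, -20.2]
ee_rot: [-3.141, -0.001, 1.683]
contact_force: [-2.2, 3.6, -0.4]
width: 0.2
gripper_force: 2.1
t: 43.8
ee_pos: [571.3, 288.7, -19.7]
ee_rot: [3.141, -0.005, 1.685]
contact_force: [-2.2, 7.8, -0.7]
width: 0.4
gripper_force: 4.5
```

```bash
python3 -m handwheel '[[[0,0,0,-0.004,0,0,-1],[0,0,0,-0.006,0,0,-1],[0,0,0,-0.006,0,0,-1],[0,0,0,-0.006,0,0,-1],[0,0,0,-0.006,0,0,-1],[0,0,0,-0.006,0,0,-1]]]'
python3 -m handwheel '[[[0,0,0,0.02,0,0,-1],[0,0,0,0.05,0,0,-1],[0,0,0,0.1,0,0,-1],[0,0,0,0.12,0,-0.05,-1],[0,0,0,0.12,0,-0.15,-1],[0,0,0,0.12,0,-0.25,-1],[0,0,0,0.12,0,-0.35,-1],[0,0,0,0.12,0,-0.45,-1]]]'
python3 - <<'E'
from h import *
s=Cam("side");P=s.P;print(jars(s))
for col in HUE:
    m=mask(s,col)&(P[...,2]>95)&(P[...,2]<160)&(P[...,0]>400)&(P[...,0]<500)&(P[...,1]<230)&(P[...,1]>-250);q=P[m];print(col,len(q),np.median(q,0).round(),q.max(0).round())
m=mask(s,"red",90,40)&(P[...,0]>540)&(P[...,0]<620)&(P[...,1]>260)&(P[...,1]<345)&(P[...,2]<40);uv=np.argwhere(m)[:,::-1];print("plunger",len(uv),s.plane(uv.mean(0),11))
cv2.imwrite("pics/s10.png",cv2.resize(s.rgb[160:360,170:370],None,fx=3,fy=3)[:,:,::-1])
E
```

```text
t: 44.4
ee_pos: [571.3, 288.7, -19.2]
ee_rot: [3.14, -0.009, 1.686]
contact_force: [-2.8, 12.1, -0.6]
width: 0.4
gripper_force: 6.5
t: 45.2
ee_pos: [567.5, 329.7, 162.8]
ee_rot: [3.14, 0.001, 1.683]
contact_force: [0.9, -0.3, -0.8]
width: 0.5
gripper_force: 0.0
{'red': (array([450.,  55.]), array([64., 56.]), 86.8, 191, 86), 'yellow': (array([455., -50.]), array([42., 63.]), 8.7, 170, 86), 'green': (array([454., 158.]), array([53., 63.]), 5.7, 134, 86), 'blue': (array([ 431., -166.]), array([59., 33.]), 68.0, 118, 86)}
red 81 [451.  38. 131.] [456.  71. 143.]
yellow 112 [463. -61. 126.] [471. -32. 141.]
green 76 [455. 144. 121.] [463. 176. 140.]
blue 143 [ 453. -178.  130.] [ 464. -154.  142.]
plunger 11 [571.81098742 285.21681899  11.        ]
```

View pics/s10.png

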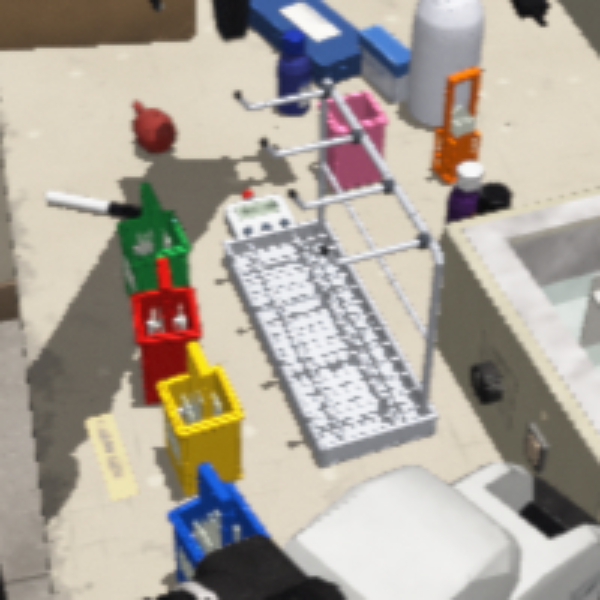

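The picture shows all four carriers upright in their own jars and the timer face up at the wall with its plunger out at (247,194). The yellow jar has been knocked about 15 mm aside, with its carrier still seated at the right height. Nothing is touching the robot, so I'm handing in.

```bash
python3 -c "
from cell import *
print(close_job())"
```

```text
the job is handed in; nothing more can be done
None
```

All four carriers stand fully down in their own jars and the timer was started and left face up at the tray's end wall with its plunger out; the job is handed in, no verdict came back, and the yellow jar was knocked about 15 mm aside late on but its carrier stayed seated.

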